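# Clamp the tube rack on the shaker with the cam lever

## Robot

A 6-joint arm with a two-finger parallel gripper is mounted at the origin on the work surface. World frame = base frame: x ahead of the robot, y to its left, z up, the work surface at z = 0. Lengths are in m, angles in rad, forces in N, time in s.
With the tool pointing down it reaches from about 0.375 to 0.975 m from the base axis. Payload 3.8 kg.
Tool frame: the origin (TCP) lies on the centre line of the jaws, within the pads' length; the fingertips stand 14 mm ahead of it and the grasp point (between the pads) lies 5 mm behind it; x points along the fingers, y is the direction in which the jaws open and shut, and the axes are right-handed (so a half turn about x gives the same grasp; the last joint's range is limited). The gripper opens to 85 mm and grips with 20 to 120 N. Pads are 22 mm wide; open, the fingers measure 114 mm over their backs; the gripper's body (76 mm by 85 mm) begins 54 mm behind the grasp point. The pads swing forward as they close: fully open they stand 13 mm farther back than shut.
Start: joints at [-1.249, 0.264, 1.604, -0, 1.274, -0.037], TCP at [0.237, -0.632, 0.245] pointing down, gripper open.
Joint ranges: [-2.63, 2.63], [-0.94, 2.18], [0.31, 2.57], [-1.31, 4.45], [0, 2.66], [-2.55, 2.55]. Speed limits (rad/s): [2.57, 2.57, 3.14, 3.14, 3.14, 3.14].

## Interface

Orientations are given as a rotation vector (axis times angle).
In Python, from workcell import bot gives the robot as it stands.
- The arm moves only by the shell command python3 -m creep 'ROWS' [FORCE]. ROWS is JSON, a list of rows, each an object with "grip": the finger opening in cm, from 0 to 8.54; "dp": the shift along the tool's x, y, z in cm, a list of three; "rotation": the turn, a rotation vector about the tool's x, y, z in rad, a list of three. A call has 1 to 5 rows; each row is the pose to reach, as a shift and turn from the pose commanded when the call began, along the tool's axes at that moment; what a row does not reach only later rows make up. A row lasts 1/12 s, in which the tool goes at most 41.7 mm and 7.16 degrees, less where a joint would pass 70% of its speed; a pose out of reach is approached as far as the arm can. A call with a gripper value outside its range is refused whole. The fingers move at their own pace and stop on an object; FORCE is the grip in N (left out, the last holds). Time passes only in rows, so rows that repeat a pose let the fingers close. It gives the time, the measured TCP pose, the force and the opening at its end, in the units of the state.
- bot.read_state(): the state, without advancing time (a new reading comes with each control period).
- bot.read_camera(name): name is "scene" or "top" or "wrist"; returns (picture, depth): 400x640x3 uint8, red, green, blue; 400x640 float32, m along the optical axis (not along the pixel's ray), 0 where there is no reading.
- bot.get_calibration(name): a dict with "fx", "fy", "cx", "cy" (pixels), "rvec" (rotation vector, rad) and "tvec" (3), from world to camera coordinates, as OpenCV has them. Camera axes: x right, y down, z forward; pixel columns grow to the right and rows downward; lengths in m; the calibration is good to about 2 mm. A picture is of the moment at which its call begins: read the wrist's pose just before it. get_calibration takes no time and is no camera call; for the wrist camera it gives the pose at the moment of the call.
- bot.finish_job(): hands the job in, once; it reports no verdict.
The state is a dict: "time": time; "q": joint angles; "joint_vel": joint speeds; "joint_torque": joint torques, N m; "tool_pos": TCP position; "tcp_rot": TCP orientation; "wrist_force": force on the tool from outside, world axes, zero at the start; "torque": the same for the moment, N m; "width": opening from 0.0 (shut) to 1.0 (fully open).
Only numpy, scipy, OpenCV 4.12 (cv2) and the standard library are available. Lean on these libraries where they do the work, as an engineer would, in place of code of your own. Each camera call takes 0.05 s, during which the arm holds its last target.

## Task

Carry the short purple tube rack by its T handle to the shaker and stand it flat and square between the black-faced fence and the padded jaw. Then swing the red-knobbed cam lever clockwise just until the jaw has taken up the gap and holds the rack snugly, without cranking it any further, and let go. Do not drop the rack or disturb the other things on the bench.

Things in the scene. Friction and masses are not known exactly. Their poses are not given: they have to be found in the camera images.
- rack_center (a point): The rack to clamp: purple block 170 long (its x) x 60 wide (its y) x 50 mm high, the lowest 6 mm stepped in 4 mm per side, pale top, capped tubes at both ends up to 84 mm, a purple T handle over the middle; 0.28 to 0.52 kg. This point is on its middle axis, 57 mm above its underside; z up. Either end may lead.
- rack_handle (a point): Centre of the rack's handle bar, 60 long (rack x) x 18 wide (rack y) x 20 mm high, 104 mm above the rack's underside. Grasp it across its 18 mm from above; beside the bar's middle the rack is clear (no tubes within 43 mm along x).
- nest (a point): Where the rack belongs: point on the shaker platform's top (95 mm above the bench), midway between the pad of the open jaw and the fence's middle setting. Axes of the shaker: x along fence and jaw, +y towards the fence, z up. With the lever fully open the pad face is 36 mm from here along -y.
- fence_slots (a point): Middle setting of the fence's black face, at its foot, 36 mm from the nest point along the shaker's +y. The fence (180 long, 50 mm high, lip flared outwards) is bolted in slots and its true face lies up to 4.5 mm either way from here along y, so 8 to 17 mm of gap must be taken up in all.
- pad_face (a point): Middle of the rubber pad face (150 x 34 mm) on the clamp jaw, which slides along the shaker's y towards the fence and pushes the rack before it. The pad is sprung: once the rack is against the fence, each further 1 mm of jaw travel adds roughly 50 N of squeeze.
- pivot (a point): Point on the vertical axis of the cam lever, at the height of the knob's middle (157 mm above the bench). Axes of the shaker. The steel eccentric under the lever (12 mm throw) drives the jaw 6 to 12 mm per rad of lever: 7 mm in the first 0.8 rad, 18 mm by 1.75 rad.
- knob (a point): Middle of the red upright round knob at the end of the cam lever, 24 thick and 54 mm tall (its foot on the flat lever bar 27 mm below this point), 130 mm from the lever's axis. Can be pinched from above and led in an arc about pivot; it is fixed to the lever and turns between the fingers.
- lever (a joint): Cam lever angle, rad: 0 open, grows clockwise from above to 2.3; the knob's direction from the pivot is -0.5 minus it in shaker axes. Starts at 0 to 0.2. The knob swings freely at 1 to 4 N; once pad and fence grip, the pull while moving climbs by 1 N per 4 N of squeeze. Snug: about 45 N of squeeze (15 to 75), 11 N above free swing; over 100 N cracks the rack. The cam locks where left.

How it is judged:
By the outcome, as a careful person would: the job done as asked, in the order asked, and still so for the second after the job is handed in, with the robot touching nothing.
It also fails if it takes over 58 s, if anything falls off the work surface, if the arm or the gripper's body presses on something with over 40 N, if the wrist force passes 120 N, or if a joint passes its speed limit or range.

## Working session

There is one attempt and no reset: what is moved stays moved. The work goes in short steps, Python scripts to look and compute and a shell command to move; the robot and the scene stay as the last step left them, time stands still between calls to the robot, and variables do not carry over. Pictures are saved under pics/ and viewed, and the job is handed in when it is done.

```bash
ls; mkdir -p pics
cat > h.py <<'E'
import numpy as np, cv2
from workcell import bot
def cal(n):
    c=bot.get_calibration(n); R=cv2.Rodrigues(np.array(c['rvec'],float))[0]; return c,R,np.array(c['tvec'],float).ravel()
def cloud(d,n,C=None):
    c,R,t=C or cal(n)
    v,u=np.mgrid[0:d.shape[0],0:d.shape[1]]
    p=np.stack([(u-c['cx'])/c['fx']*d,(v-c['cy'])/c['fy']*d,d],-1)
    w=(p-t)@R
    w[d<=0]=np.nan
    return w
def snap(n,f):
    C=cal(n); im,d=bot.read_camera(n); cv2.imwrite('pics/%s.png'%f,im[:,:,::-1]); w=cloud(d,n,C); np.savez('pics/%s.npz'%f,im=im,d=d,w=w,R=C[1],t=C[2],K=[C[0][k] for k in('fx','fy','cx','cy')]); return im,d,w
def todp(delta):
    s=bot.read_state(); R=cv2.Rodrigues(np.array(s['tcp_rot'],float))[0]; return R.T@np.array(delta)*100
E
python3 - <<'E'
from h import *
print(bot.read_state())
for n in('scene','top'): snap(n,n+'0')
E
```

```text
pics
{'time': 0.0, 'q': array([-1.24891883e+00,  2.64772764e-01,  1.60539670e+00, -1.58781083e-05,
        1.27368990e+00, -3.69106262e-02]), 'joint_vel': array([-0.00106832, -0.00010847,  0.00119293, -0.00136252, -0.00079783,
       -0.00067792]), 'joint_torque': array([ 1.94292275e-03, -5.15111518e+01, -3.67313755e+01,  2.41291309e-04,
        1.28470862e-02, -1.79874411e-05]), 'tool_pos': array([ 0.23678203, -0.6313509 ,  0.24393652]), 'tcp_rot': array([ 2.02650747,  0.3698707 , -2.02720145]), 'wrist_force': array([ 0.26000756, -0.38546314, -0.17757169]), 'torque': array([-0.01771514,  0.01657217, -0.01305311]), 'width': 0.9999789183471873}
```

View pics/scene0.png

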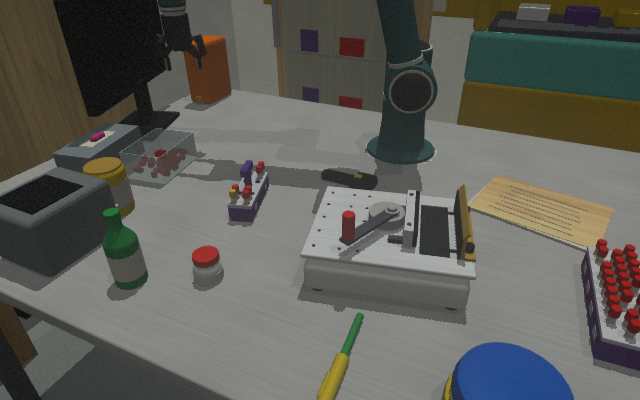

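View pics/top0.png

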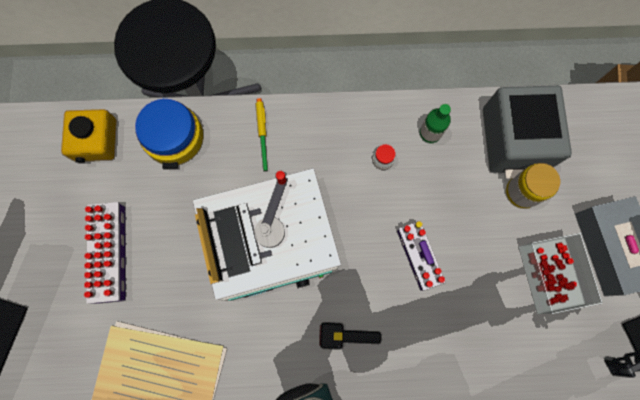

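The top view shows the short rack at about (420,255). The shaker is at (268,235), with the fence at (207,245), the pivot at (271,232) and the red knob at (281,177). I'll measure these next.

Run:
```python
from h import *
z=np.load('pics/top0.npz'); w=z['w']; im=z['im'].astype(int)
def P(u,v): print((u,v),np.round(w[v,u],4),im[v,u])
for q in [(281,177),(271,232),(300,200),(325,240),(220,285),(425,252),(207,245),(230,240),(250,238),(400,100),(418,262)]: P(*q)
c=im[150:310,180:460]; 
cv2.imwrite('pics/c1.png',cv2.resize(z['im'][165:305,190:345][:,:,::-1],None,fx=5,fy=4.2,interpolation=cv2.INTER_CUBIC)[:590])
cv2.imwrite('pics/c2.png',cv2.resize(z['im'][210:300,385:455][:,:,::-1],None,fx=6,fy=6,interpolation=cv2.INTER_CUBIC))
# camera pos
print(-z['R'].T@z['t'], z['K'])
```

```text
(281, 177) [0.6597 0.0878 0.1821] [219  54  47]
(271, 232) [0.5382 0.1198 0.1205] [166 163 157]
(300, 200) [0.6229 0.0474 0.0906] [214 215 214]
(325, 240) [ 0.5171 -0.0122  0.0944] [214 218 220]
(220, 285) [0.4159 0.2493 0.094 ] [213 216 219]
(425, 252) [ 0.4754 -0.2557  0.1133] [110  71 149]
(207, 245) [0.5082 0.2696 0.1484] [121  93  39]
(230, 240) [0.5263 0.2251 0.0935] [55 55 56]
(250, 238) [0.5228 0.1689 0.1371] [214 218 220]
(400, 100) [ 0.9296 -0.2459 -0.0043] [166 162 158]
(418, 262) [ 0.4575 -0.2499  0.0481] [215 211 217]
[0.3465892  0.00485666 1.29131058] [482.42965103 482.42965103 323.54908384 207.34030012]
```

View pics/c1.png

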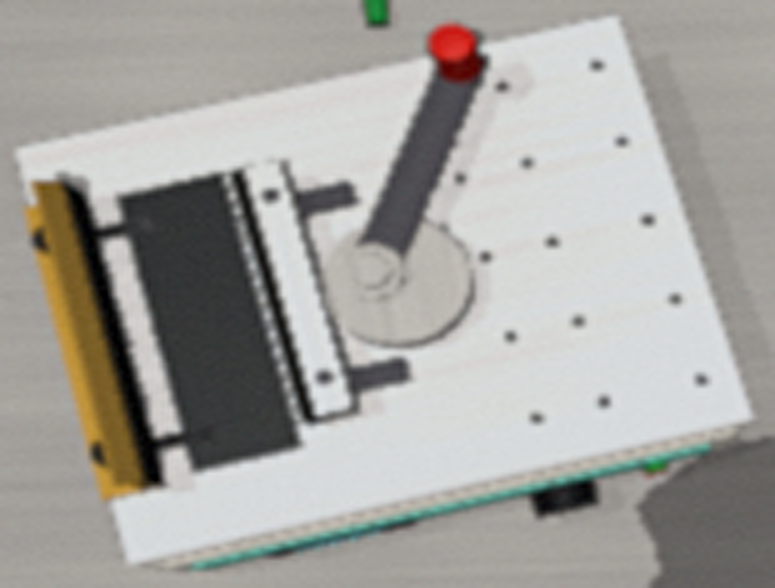

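View pics/c2.png

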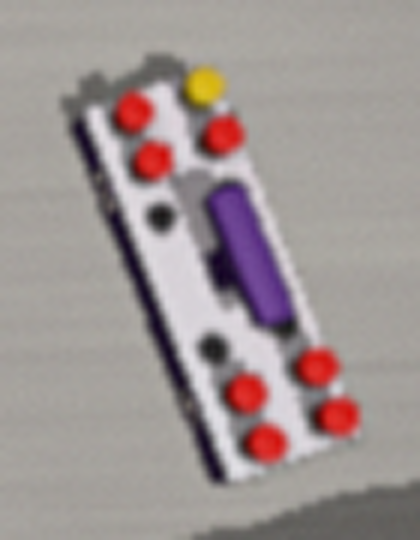

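```bash
cat >> h.py <<'E'
def ray(z,u,v,h):
    fx,fy,cx,cy=z['K']; R=z['R'];t=z['t']; o=-R.T@t
    d=R.T@np.array([(u-cx)/fx,(v-cy)/fy,1]); s=(h-o[2])/d[2]; return o+s*d
E
python3 - <<'E'
from h import *
z=np.load('pics/top0.npz'); w=z['w']; im=z['im'].astype(int)
c=np.array([ray(z,190+u/5,165+v/4.2,.095) for u,v in[(17,150),(615,17),(752,415),(128,563)]])
print(c.round(4))
for i in range(4):
    d=c[(i+1)%4]-c[i]; print(np.linalg.norm(d).round(4),np.degrees(np.arctan2(d[1],d[0])).round(2))
# lines: fence edge, jaw edges
L={'jaw front top edge':((245,175),(312,420)),'jaw back':((285,160),(352,405)),'dark plate left':((120,200),(195,470)),'black face foot':((88,205),(160,480))}
for k,(a,b) in L.items():
    A=ray(z,190+a[0]/5,165+a[1]/4.2,.095 if 'j' not in k else .137);B=ray(z,190+b[0]/5,165+b[1]/4.2,.095 if 'j' not in k else .137)
    d=B-A; print(k,A.round(4),B.round(4),np.linalg.norm(d).round(4),np.degrees(np.arctan2(d[1],d[0])).round(2))
print('pivot',ray(z,190+378/5,165+267/4.2,.13), w[int(165+267/4.2),int(190+378/5)])
print('knob top',ray(z,190+452/5,165+43/4.2,.184))
for s in [(c[3]-c[0])]: pass
m=(w[...,2]>.165)&(w[...,2]<.2)&(im[...,0]>150)&(im[...,1]<80); m[:, 330:]=0; m[:,:250]=0
print('knob',w[m].mean(0),m.sum(), w[m].max(0),w[m].min(0))
# rack
p=(im[...,2]>im[...,1]+35)&(w[...,2]>.09)&(w[...,2]<.13); p[:,:385]=0;p[:,455:]=0
pts=w[p]; print(p.sum(),pts[:,2].min(),pts[:,2].max(), np.median(pts[:,2]))
top=pts[pts[:,2]>.108]
r=cv2.minAreaRect((top[:,:2]*1000).astype(np.float32)); print(r)
t=(w[...,2]>.046)&(w[...,2]<.056)&(im.min(-1)>180); t[:,:385]=0;t[:,455:]=0
r=cv2.minAreaRect((w[t][:,:2]*1000).astype(np.float32)); print(r,np.median(w[t][:,2]))
E
```

```text
[[ 0.6302  0.3177  0.095 ]
 [ 0.7024  0.0114  0.095 ]
 [ 0.4562 -0.0479  0.095 ]
 [ 0.3825  0.2596  0.095 ]]
0.3147 -76.73
0.2533 -166.45
0.3163 103.49
0.2545 13.19
jaw front top edge [0.6011 0.1952 0.137 ] [0.4576 0.1637 0.137 ] 0.1469 -167.61
jaw back [0.6093 0.1757 0.137 ] [0.4654 0.1446 0.137 ] 0.1472 -167.82
dark plate left [0.5974 0.2653 0.095 ] [0.4347 0.2272 0.095 ] 0.1671 -166.82
black face foot [0.5949 0.2814 0.095 ] [0.4296 0.2443 0.095 ] 0.1695 -167.37
pivot [0.54561289 0.13184043 0.13      ] [0.54655269 0.13294348 0.13305093]
knob top [0.66356248 0.08896698 0.184     ]
knob [0.66570235 0.09055972 0.18195887] 60 [0.67611209 0.09983693 0.18739961] [0.65700423 0.08026905 0.17710699]
165 0.10528240862177791 0.11906206686544905 0.11261927815193544
((474.552001953125, -259.3149719238281), (57.59580612182617, 17.213485717773438), 18.823829650878906)
((475.5283203125, -260.41986083984375), (168.08714294433594, 59.45698928833008), 17.175703048706055) 0.04936756783145239
```

```bash
cat >> h.py <<'E'
def plan(pos,yaw):
    """tool down, tool y at world angle yaw (mod pi): dp cm, rotvec in tool axes"""
    s=bot.read_state(); R=cv2.Rodrigues(np.array(s['tcp_rot'],float))[0]
    best=None
    for k in(0,np.pi):
        y=np.array([np.cos(yaw+k),np.sin(yaw+k),0]);x=np.array([0,0,-1.]);T=np.stack([x,y,np.cross(x,y)],1)
        r=cv2.Rodrigues(R.T@T)[0].ravel()
        if best is None or np.linalg.norm(r)<np.linalg.norm(best): best=r
    dp=R.T@(np.array(pos)-s['tool_pos'])*100
    print('t',round(s['time'],2),'pos',s['tool_pos'].round(4),'yaw_y',np.degrees(np.arctan2(R[1,1],R[0,1])).round(2),'F',s['wrist_force'].round(1),'w',round(s['width'],3),'q6',s['q'].round(2)[5])
    print('dp',dp.round(2),'rot',best.round(4),'R\n',R.round(3))
E
python3 - <<'E'
from h import *
plan([.475,-.260,.24],np.radians(107.5))
E
```

```text
t 0.1 pos [ 0.2368 -0.6314  0.2441] yaw_y -69.44 F [-0.3 -0.4 -1.1] w 1.003 q6 -0.04
dp [  0.46 -26.41 -35.34] rot [ 0.0534 -0.      0.0021] R
 [[-0.001  0.351 -0.936]
 [ 0.002 -0.936 -0.351]
 [-1.    -0.002 -0.   ]]
```

```bash
python3 -m creep '[{"grip":8.5,"dp":[0,-2.4,-3.2],"rotation":[0,0,0]},{"grip":8.5,"dp":[0,-4.8,-6.4],"rotation":[0,0,0]},{"grip":8.5,"dp":[0,-7.2,-9.6],"rotation":[0.02,0,0]},{"grip":8.5,"dp":[0,-9.6,-12.8],"rotation":[0.04,0,0]},{"grip":8.5,"dp":[0.2,-12,-16],"rotation":[0.053,0,0]}]' 60
```

```text
time: 0.52
tool_pos: [0.3452, -0.4618, 0.243]
tcp_rot: [2.058, 0.316, -2.058]
wrist_force: [0.7, 0.5, -0.4]
width: 0.991
```

```bash
python3 -c "
from h import *
plan([.475,-.260,.24],np.radians(107.5))"
```

```text
t 0.52 pos [ 0.3452 -0.4618  0.243 ] yaw_y -72.58 F [ 0.7  0.5 -0.4] w 0.991 q6 0.29
dp [  0.31 -15.37 -18.43] rot [-0.0013 -0.0001  0.0003] R
 [[-0.     0.299 -0.954]
 [ 0.    -0.954 -0.299]
 [-1.    -0.    -0.   ]]
```

```bash
python3 -m creep '[{"grip":8.5,"dp":[0,-2.6,-3.1],"rotation":[0,0,0]},{"grip":8.5,"dp":[0,-5.2,-6.2],"rotation":[0,0,0]},{"grip":8.5,"dp":[0,-7.8,-9.3],"rotation":[0,0,0]},{"grip":8.5,"dp":[0.1,-10.4,-12.4],"rotation":[0,0,0]},{"grip":8.5,"dp":[0.2,-13,-15.5],"rotation":[0,0,0]}]'; python3 -m creep '[{"grip":8.5,"dp":[0,-1.6,-1.9],"rotation":[0,0,0]},{"grip":8.5,"dp":[0,-2.4,-2.9],"rotation":[0,0,0]},{"grip":8.5,"dp":[0,-2.4,-2.9],"rotation":[0,0,0]}]'
python3 - <<'E'
from h import *
snap('wrist','w1')
plan([.475,-.260,.24],np.radians(107.5))
E
```

```text
time: 0.93
tool_pos: [0.4538, -0.2909, 0.241]
tcp_rot: [2.057, 0.317, -2.057]
wrist_force: [1.4, 0.2, 0.0]
width: 0.993
time: 1.18
tool_pos: [0.4748, -0.2589, 0.2409]
tcp_rot: [2.055, 0.321, -2.055]
wrist_force: [-0.2, 0.0, 0.1]
width: 0.996
t 1.23 pos [ 0.474  -0.2604  0.2409] yaw_y -72.33 F [ 0.4 -0.3  0.3] w 0.999 q6 0.71
dp [ 0.09 -0.01 -0.1 ] rot [0.003  0.0008 0.0001] R
 [[-0.001  0.304 -0.953]
 [-0.    -0.953 -0.304]
 [-1.    -0.     0.001]]
```

View pics/w1.png

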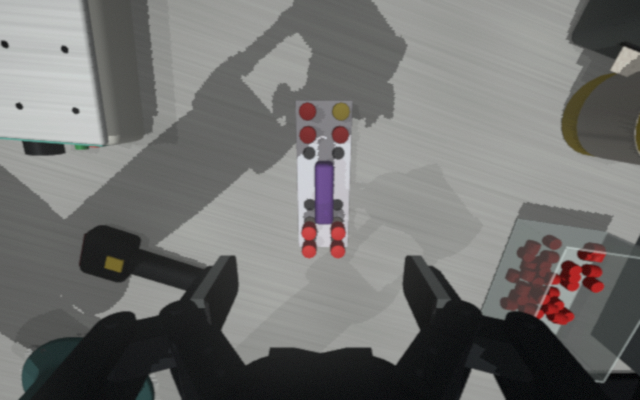

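The wrist view shows the handle at (324,193), nearly upright in the picture and centred between the fingers. I'll measure its exact pose.

Run:
```python
from h import *
z=np.load('pics/w1.npz'); w=z['w']; im=z['im'].astype(int)
p=(im[...,2]>im[...,1]+30)&(w[...,2]>.106)&(w[...,2]<.125)
r=cv2.minAreaRect((w[p][:,:2]*1000).astype(np.float32)); print(r,np.median(w[p][:,2]),p.sum())
v,u=np.nonzero(p); print(cv2.minAreaRect(np.stack([u,v],1).astype(np.float32)))
t=(w[...,2]>.044)&(w[...,2]<.054); t[:90]=0;t[270:]=0;t[:,:280]=0;t[:,365:]=0
r=cv2.minAreaRect((w[t][:,:2]*1000).astype(np.float32)); print(r,np.median(w[t][:,2]))
v,u=np.nonzero(p)
c=ray(z,u.mean(),v.mean(),.114); print('bar',c)
a=np.polyfit(w[p][:,0],w[p][:,1],1); print(np.degrees(np.arctan(a[0])))
```

```text
((479.04718017578125, -260.7410888671875), (57.33985137939453, 16.052810668945312), 18.40822982788086) 0.11310554531274145 1017
((323.5, 193.5), (59.0, 17.0), 90.0)
((478.98394775390625, -261.58489990234375), (169.64813232421875, 60.17345428466797), 17.61406135559082) 0.049457749649963946
bar [ 0.48087769 -0.26051215  0.114     ]
16.71704918103414
```

```bash
python3 -m creep '[{"grip":8.5,"dp":[2.5,0.1,-0.2],"rotation":[0,0,0]},{"grip":8.5,"dp":[5,0.2,-0.35],"rotation":[0,0,0]},{"grip":8.5,"dp":[7.5,0.2,-0.35],"rotation":[0,0,0]},{"grip":8.5,"dp":[10,0.2,-0.35],"rotation":[0,0,0]},{"grip":7,"dp":[12,0.2,-0.35],"rotation":[0,0,0]}]'; python3 -m creep '[{"grip":6,"dp":[1.2,0,0],"rotation":[0,0,0]},{"grip":6,"dp":[2.2,0,0],"rotation":[0,0,0]},{"grip":1.5,"dp":[2.2,0,0],"rotation":[0,0,0]},{"grip":1.0,"dp":[2.2,0,0],"rotation":[0,0,0]},{"grip":1.0,"dp":[2.2,0,0],"rotation":[0,0,0]}]' 60;python3 -m creep '[{"grip":1.0,"dp":[0,0,0],"rotation":[0,0,0]},{"grip":1.0,"dp":[0,0,0],"rotation":[0,0,0]},{"grip":1,"dp":[0,0,0],"rotation":[0,0,0]}]' 60
python3 - <<'E'
from h import *
snap('wrist','w2')
plan([.475,-.260,.24],np.radians(107.5))
E
```

```text
time: 1.65
tool_pos: [0.476, -0.2633, 0.1191]
tcp_rot: [2.056, 0.316, -2.06]
wrist_force: [-0.2, -0.2, -0.4]
width: 0.884
time: 2.07
tool_pos: [0.4786, -0.263, 0.1006]
tcp_rot: [2.058, 0.315, -2.054]
wrist_force: [0.4, -0.1, -0.4]
width: 0.282
time: 2.32
tool_pos: [0.4787, -0.2626, 0.1008]
tcp_rot: [2.058, 0.315, -2.054]
wrist_force: [-0.5, 0.7, 3.0]
width: 0.199
t 2.37 pos [ 0.4787 -0.2626  0.1008] yaw_y -72.46 F [-0.3  0.9  5.1] w 0.199 q6 0.72
dp [-13.93  -0.33   0.25] rot [ 0.0006 -0.0016 -0.002 ] R
 [[ 0.002  0.301 -0.954]
 [-0.001 -0.954 -0.301]
 [-1.     0.002 -0.002]]
```

View pics/w2.png

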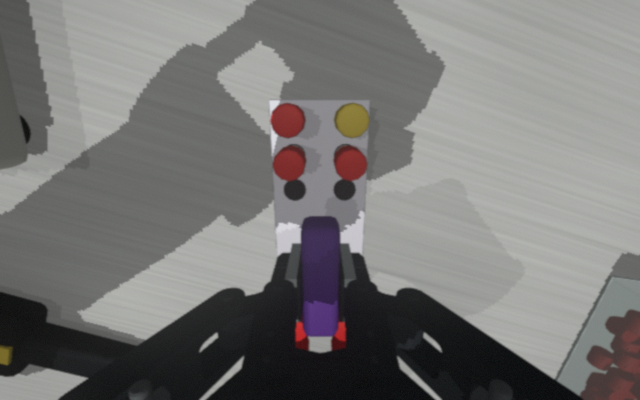

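The handle is between the pads at 17 mm opening, as it should be. Now I'll lift.

```bash
python3 -m creep '[{"grip":1.0,"dp":[-0.5,0,0],"rotation":[0,0,0]},{"grip":1.0,"dp":[-2,0,0],"rotation":[0,0,0]},{"grip":1,"dp":[-5,0,0],"rotation":[0,0,0]},{"grip":1,"dp":[-8,0,0],"rotation":[0,0,0]},{"grip":1,"dp":[-11,0,0],"rotation":[0,0,0]}]' 80;python3 -m creep '[{"grip":1.0,"dp":[-3,0,0],"rotation":[0,0,0]},{"grip":1.0,"dp":[-6,0,0],"rotation":[0,0,0]},{"grip":1,"dp":[-9,0,0],"rotation":[0,0,0]},{"grip":1,"dp":[-10.5,0,0],"rotation":[0,0,0]},{"grip":1,"dp":[-11,0,0],"rotation":[0,0,0]}]' 80
python3 - <<'E'
from h import *
plan([.522,.22,.32],np.radians(103.2))
im,d,w=snap('top','t1')
cv2.imwrite('pics/t1c.png',cv2.resize(im[160:310,180:450][:,:,::-1],None,fx=2.9,fy=2.9,interpolation=cv2.INTER_CUBIC))
E
```

```text
time: 2.78
tool_pos: [0.4764, -0.2612, 0.2088]
tcp_rot: [2.055, 0.32, -2.061]
wrist_force: [0.5, 0.9, -4.2]
width: 0.197
time: 3.2
tool_pos: [0.4787, -0.2626, 0.3227]
tcp_rot: [2.059, 0.313, -2.051]
wrist_force: [0.6, 0.8, -4.0]
width: 0.198
t 3.2 pos [ 0.4787 -0.2626  0.3227] yaw_y -72.47 F [ 0.6  0.8 -4. ] w 0.198 q6 0.72
dp [  0.17 -44.72 -18.66] rot [ 0.0756 -0.0035 -0.0037] R
 [[ 0.004  0.301 -0.954]
 [-0.003 -0.954 -0.301]
 [-1.     0.004 -0.003]]
```

View pics/t1c.png

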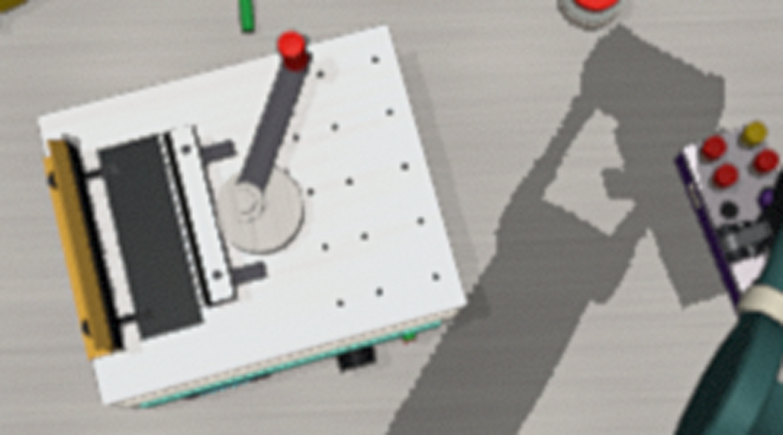

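```bash
cat >> h.py <<'E'
PSI=np.radians(13.0)
PIV=np.array([.5456,.1318])
def sh(xy,psi=None):
    p=PSI if psi is None else psi
    x=np.asarray(xy)[...,:2]-PIV; c,s=np.cos(p),np.sin(p); return np.stack([x[...,0]*c+x[...,1]*s,-x[...,0]*s+x[...,1]*c],-1)
E
python3 - <<'E'
from h import *
z=np.load('pics/top0.npz'); w=z['w']; im=z['im'].astype(int)
s=sh(w)
for x0 in(-.06,-.02,.02,.05):
    m=(abs(s[...,0]-x0)<.006)&(s[...,1]>.02)&(s[...,1]<.19)&(w[...,2]>.08)
    yy=s[m][:,1];zz=w[m][:,2];cc=im[m].mean(-1)
    o=np.argsort(yy); print(x0,[ (round(1000*a),round(1000*b),int(c)) for a,b,c in zip(yy[o],zz[o],cc[o])][::2])
E
```

```text
-0.06 [(20, 100, 145), (21, 104, 76), (22, 100, 79), (23, 102, 76), (24, 97, 188), (25, 88, 204), (25, 98, 104), (27, 90, 167), (27, 90, 203), (29, 101, 68), (29, 96, 185), (29, 106, 68), (31, 101, 69), (32, 102, 64), (32, 126, 125), (32, 92, 112), (32, 117, 121), (33, 139, 211), (34, 137, 212), (35, 137, 211), (36, 135, 221), (36, 137, 146), (38, 136, 201), (39, 138, 219), (39, 138, 102), (41, 142, 81), (41, 135, 212), (42, 139, 158), (43, 135, 222), (44, 139, 188), (46, 136, 223), (47, 134, 209), (47, 136, 207), (48, 138, 190), (49, 136, 147), (50, 137, 105), (52, 136, 59), (52, 134, 27), (53, 139, 18), (54, 135, 26), (55, 135, 59), (56, 138, 102), (57, 135, 102), (63, 92, 139), (63, 96, 172), (64, 94, 131), (65, 94, 107), (66, 93, 96), (67, 95, 62), (68, 97, 56), (69, 93, 53), (70, 102, 54), (71, 95, 55), (72, 93, 60), (73, 94, 59), (74, 94, 56), (75, 96, 58), (76, 95, 59), (77, 96, 59), (77, 97, 56), (79, 93, 59), (80, 92, 60), (81, 96, 54), (82, 93, 54), (83, 97, 57), (84, 93, 57), (86, 93, 59), (86, 93, 56), (87, 94, 57), (88, 98, 57), (89, 96, 56), (90, 95, 57), (91, 93, 57), 
[... 6929 characters left out ...]
24, 94, 204), (125, 93, 203), (126, 96, 198), (127, 92, 206), (128, 96, 199), (129, 96, 206), (130, 95, 205), (131, 99, 186), (131, 95, 188), (133, 94, 189), (134, 136, 16), (134, 139, 22), (134, 141, 28), (135, 100, 86), (135, 143, 35), (135, 117, 4), (135, 135, 16), (135, 109, 19), (135, 122, 4), (135, 128, 10), (136, 142, 52), (137, 137, 48), (138, 142, 78), (138, 144, 80), (138, 141, 78), (140, 147, 83), (140, 141, 86), (141, 141, 83), (142, 146, 81), (143, 147, 84), (143, 152, 83), (144, 152, 86), (144, 147, 85), (145, 155, 87), (146, 153, 91), (147, 154, 95), (148, 151, 96), (149, 149, 88), (160, 101, 121), (161, 97, 127), (162, 99, 126), (164, 96, 129), (165, 97, 136), (166, 99, 144)]
```

```bash
sed -i 's/^PSI=.*/PSI=np.radians(13.3)/' h.py
python3 -m creep '[{"grip":1.0,"dp":[0,-1.5,-0.6],"rotation":[0,0,0]},{"grip":1.0,"dp":[0,-4,-1.6],"rotation":[0,0,0]},{"grip":1,"dp":[0,-7,-2.9],"rotation":[0.02,0,0]},{"grip":1,"dp":[0,-10.2,-4.2],"rotation":[0.04,0,0]},{"grip":1,"dp":[0,-13.4,-5.5],"rotation":[0.07,0,0]}]' 
python3 -c "
from h import *
plan([.5201,.2265,.32],np.radians(103.3))"
```

```text
time: 3.67
tool_pos: [0.4883, -0.1162, 0.3161]
tcp_rot: [2.094, 0.248, -2.103]
wrist_force: [0.1, 0.2, -3.7]
width: 0.195
t 3.67 pos [ 0.4883 -0.1162  0.3161] yaw_y -76.62 F [ 0.1  0.2 -3.7] w 0.195 q6 1.05
dp [ -0.35 -32.6  -11.03] rot [0.0014 0.0044 0.0027] R
 [[-0.005  0.231 -0.973]
 [ 0.002 -0.973 -0.231]
 [-1.    -0.003  0.004]]
```

```bash
python3 -m creep '[{"grip":1.0,"dp":[0,-3.4,-1.15],"rotation":[0,0,0]},{"grip":1.0,"dp":[0,-6.8,-2.3],"rotation":[0,0,0]},{"grip":1,"dp":[0,-10.2,-3.45],"rotation":[0,0,0]},{"grip":1,"dp":[0,-13.6,-4.6],"rotation":[0,0,0]},{"grip":1,"dp":[0,-17,-5.75],"rotation":[0,0,0]}]' 
python3 -m creep '[{"grip":1.0,"dp":[0,-3.4,-1.15],"rotation":[0,0,0]},{"grip":1.0,"dp":[0,-6.8,-2.3],"rotation":[0,0,0]},{"grip":1,"dp":[0,-10.2,-3.45],"rotation":[0,0,0]},{"grip":1,"dp":[0,-13,-4.4],"rotation":[0,0,0]},{"grip":1,"dp":[0,-14.5,-4.9],"rotation":[0,0,0]}]' 
python3 -m creep '[{"grip":1.0,"dp":[0,-0.6,-0.2],"rotation":[0,0,0]},{"grip":1.0,"dp":[0,-0.6,-0.2],"rotation":[0,0,0]}]' 
python3 -c "
from h import *
plan([.5201,.2265,.32],np.radians(103.3))
snap('wrist','w3');snap('top','t3')"
```

```text
time: 4.08
tool_pos: [0.5043, 0.0626, 0.3163]
tcp_rot: [2.091, 0.248, -2.101]
wrist_force: [1.4, -1.3, -4.7]
width: 0.195
time: 4.5
tool_pos: [0.5182, 0.2166, 0.3159]
tcp_rot: [2.09, 0.252, -2.1]
wrist_force: [0.0, 0.0, -3.4]
width: 0.197
time: 4.67
tool_pos: [0.5191, 0.2207, 0.3164]
tcp_rot: [2.09, 0.25, -2.099]
wrist_force: [0.7, -0.5, -3.5]
width: 0.196
t 4.67 pos [0.5191 0.2207 0.3164] yaw_y -76.35 F [ 0.7 -0.5 -3.5] w 0.196 q6 1.69
dp [-0.36 -0.54 -0.23] rot [ 0.0061  0.0047 -0.0005] R
 [[-0.004  0.236 -0.972]
 [-0.002 -0.972 -0.236]
 [-1.     0.     0.005]]
```

View pics/w3.png

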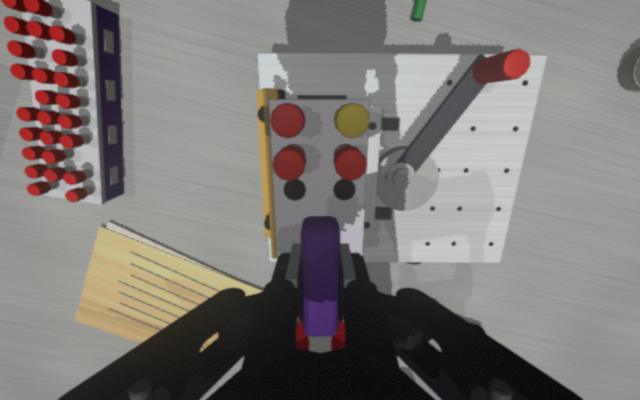

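View pics/t3.png

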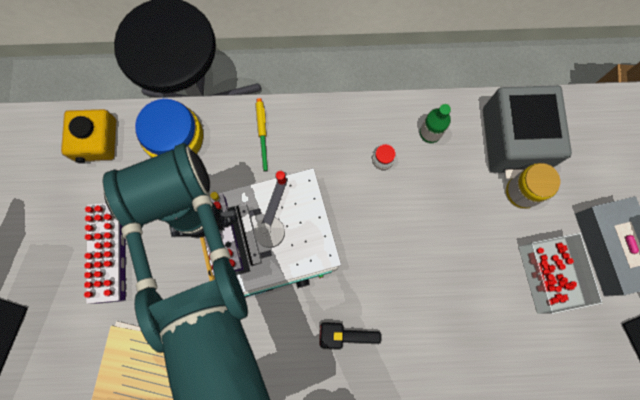

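The wrist view shows the rack above the slot, with the fence at left (265,170) and the jaw at right (375,170). I'll check the offsets within this one picture.

```bash
python3 - <<'E'
from h import *
z=np.load('pics/w3.npz'); w=z['w']; im=z['im'].astype(int); s=sh(w)
pl=(w[...,2]>.085)&(w[...,2]<.102)&(im.min(-1)>150)
r=cv2.minAreaRect((w[pl][:,:2]*1000).astype(np.float32));print('platform',r)
k=(im[...,0]>150)&(im[...,1]<90)&(w[...,2]>.175)&(w[...,2]<.2)&(s[...,1]<.05)
print('knob',w[k].mean(0),w[k].min(0),w[k].max(0),k.sum())
rk=(w[...,2]>.24)&(w[...,2]<.285)&(abs(s[...,1]-.098)<.05)
rk[250:]=0
pts=w[rk]; print(np.percentile(pts[:,2],[1,10,50,90,99]))
t=rk&(w[...,2]<.275)
ss=s[t]
for x0 in(.03,.05,.065):
    m=abs(ss[:,0]-x0)<.005; 
    if m.sum(): print('rack',x0,ss[m][:,1].min(),ss[m][:,1].max())
print('rack xmax',ss[:,0].max())
for x0 in(-.02,.0,.02,.04,.06,.075):
    m=(abs(s[...,0]-x0)<.004)&(w[...,2]>.08)&(w[...,2]<.17)
    yy=s[m][:,1];zz=w[m][:,2]
    f=yy[(zz>.13)&(yy>.12)]; j=yy[(zz>.125)&(zz<.145)&(yy>.02)&(yy<.075)]
    print(x0,'fence',f.min() if len(f) else 0,f.max() if len(f) else 0,'jaw',(j.min(),j.max()) if len(j) else 0)
E
python3 -c "
import cv2;im=cv2.imread('pics/w3.png');cv2.imwrite('pics/w3c.png',cv2.resize(im[40:270,240:440],None,fx=2.6,fy=2.6,interpolation=cv2.INTER_CUBIC))"
```

```text
platform ((546.656982421875, 135.0166015625), (259.2709045410156, 320.28912353515625), 13.25245475769043)
knob [0.66795851 0.09072985 0.18360096] [0.65778941 0.08036514 0.1812331 ] [0.6786521  0.10055865 0.18611929] 540
[0.26331039 0.26407614 0.26495882 0.26586603 0.26690308]
rack 0.03 0.06317446206661408 0.12326139441166965
rack 0.05 0.06326879647467674 0.12338694809193135
rack 0.065 0.06357329053901674 0.12347687779688313
rack xmax 0.07957609683556542
-0.02 fence 0.14223505505509987 0.1467700448983654 jaw (np.float64(0.03000896562005362), np.float64(0.04153682145100796))
0.0 fence 0.1423463935856406 0.14684438693893156 jaw (np.float64(0.030034782937110652), np.float64(0.041747929695407394))
0.02 fence 0.14219698009636417 0.1467768111470505 jaw (np.float64(0.03038442647925139), np.float64(0.04240698290023647))
0.04 fence 0.14233752101624314 0.14673876522794965 jaw (np.float64(0.030545563869601826), np.float64(0.04239433807868217))
0.06 fence 0.14226413870670918 0.1465678994349073 jaw (np.float64(0.030033852364369337), np.float64(0.042843445283763874))
0.075 fence 0.14250670504016266 0.14694186511904686 jaw (np.float64(0.030210755438745806), np.float64(0.04276697979568))
```

View pics/w3c.png

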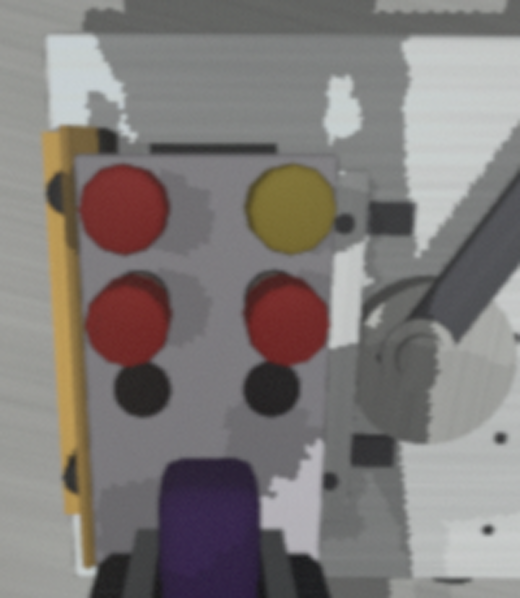

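```bash
python3 -m creep '[{"grip":1.0,"dp":[0,-0.35,-0.5],"rotation":[0.006,0.005,0]},{"grip":1.0,"dp":[1.0,-0.35,-0.5],"rotation":[0.006,0.005,0]},{"grip":1,"dp":[3,-0.35,-0.5],"rotation":[0.006,0.005,0]},{"grip":1,"dp":[5,-0.35,-0.5],"rotation":[0.006,0.005,0]},{"grip":1,"dp":[6,-0.35,-0.5],"rotation":[0.006,0.005,0]}]' 
python3 -m creep '[{"grip":1,"dp":[0,0,0],"rotation":[0,0,0]}]'
python3 - <<'E'
from h import *
plan([.5232,.2253,.20],np.radians(103.3))
snap('wrist','w4')
z=np.load('pics/w4.npz'); w=z['w']; im=z['im'].astype(int); s=sh(w)
rk=(w[...,2]>.195)&(w[...,2]<.215)&(abs(s[...,1]-.098)<.05); rk[250:]=0
ss=s[rk];print('z',np.median(w[rk][:,2]))
for x0 in(.03,.05,.065):
    m=abs(ss[:,0]-x0)<.005; 
    if m.sum(): print('rack',x0,ss[m][:,1].min(),ss[m][:,1].max())
print('rack xmax',ss[:,0].max())
for x0 in(.02,.04,.06,.075,.08,.085,.09,.095):
    m=(abs(s[...,0]-x0)<.003)&(w[...,2]>.08)&(w[...,2]<.17)
    yy=s[m][:,1];zz=w[m][:,2]
    f=yy[(zz>.13)&(yy>.12)]; j=yy[(zz>.125)&(zz<.145)&(yy>.02)&(yy<.075)]
    print(x0,'fence',f.min() if len(f) else 0,f.max() if len(f) else 0,'jaw',(j.min(),j.max()) if len(j) else 0)
cv2.imwrite('pics/w4c.png',cv2.resize(z['im'][40:290,200:460][:,:,::-1],None,fx=2.3,fy=2.3,interpolation=cv2.INTER_CUBIC))
E
```

```text
time: 5.18
tool_pos: [0.5231, 0.2228, 0.256]
tcp_rot: [2.101, 0.24, -2.099]
wrist_force: [-1.4, 0.4, -5.3]
width: 0.199
time: 5.27
tool_pos: [0.5224, 0.2227, 0.2553]
tcp_rot: [2.098, 0.24, -2.102]
wrist_force: [0.1, 0.7, -4.9]
width: 0.193
t 5.27 pos [0.5224 0.2227 0.2553] yaw_y -76.9 F [ 0.1  0.7 -4.9] w 0.193 q6 1.7
dp [ 5.53 -0.24 -0.15] rot [-0.0035  0.0018 -0.001 ] R
 [[-0.001  0.227 -0.974]
 [-0.001 -0.974 -0.227]
 [-1.     0.001  0.002]]
z 0.2038573769709832
rack 0.03 0.06387247363102325 0.12407894803653428
rack 0.05 0.06382500478220912 0.12393794781547014
rack 0.065 0.06408199659595945 0.12396979092603155
rack xmax 0.08331576293394785
0.02 fence 0.1350396336223157 0.14744311126012605 jaw (np.float64(0.030820414131266453), np.float64(0.05253337850578305))
0.04 fence 0.1348060515798685 0.14726060432310806 jaw (np.float64(0.030341087334517063), np.float64(0.05267397057778466))
0.06 fence 0.13463502474972625 0.14727629768620493 jaw (np.float64(0.030091424330958585), np.float64(0.052833263329539734))
0.075 fence 0.13475676629685937 0.1468799200587019 jaw (np.float64(0.03066423229174907), np.float64(0.052586455182498715))
0.08 fence 0.1349624528747474 0.147197214187704 jaw 0
0.085 fence 0.13247864162073916 0.14701535780154185 jaw 0
0.09 fence 0.13237253494068146 0.1472177229655112 jaw 0
0.095 fence 0 0 jaw 0
```

View pics/w4c.png

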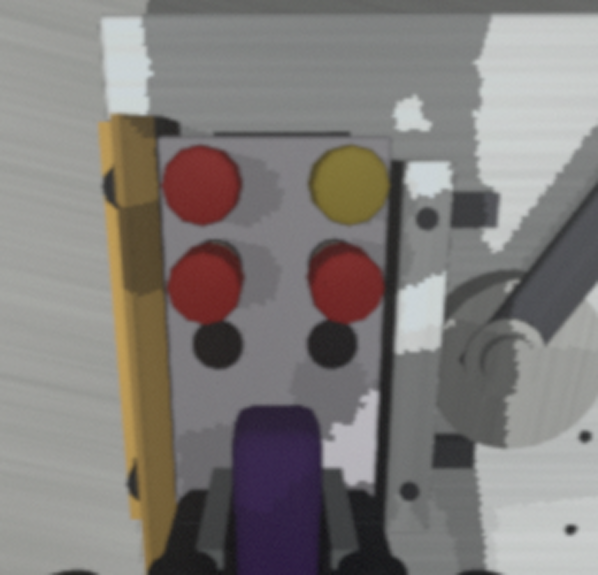

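```bash
python3 -m creep '[{"grip":1.0,"dp":[0.3,-0.3,-0.3],"rotation":[0,0,0]},{"grip":1.0,"dp":[1.5,-0.3,-0.3],"rotation":[0,0,0]},{"grip":1,"dp":[3,-0.3,-0.3],"rotation":[0,0,0]},{"grip":1,"dp":[4.2,-0.3,-0.3],"rotation":[0,0,0]},{"grip":1,"dp":[4.6,-0.3,-0.3],"rotation":[0,0,0]}]' 
python3 -m creep '[{"grip":1,"dp":[0,0,0],"rotation":[0,0,0]},{"grip":1,"dp":[0,0,0],"rotation":[0,0,0]}]'
cat > m.py <<'E'
import sys
from h import *
plan([.5232,.2253,.1958],np.radians(103.3))
f=sys.argv[1]; zc=float(sys.argv[2])
snap('wrist',f)
z=np.load('pics/%s.npz'%f); w=z['w']; im=z['im'].astype(int); s=sh(w)
rk=(abs(w[...,2]-zc)<.008)&(abs(s[...,1]-.098)<.033); rk[250:]=0
ss=s[rk];print('z',np.median(w[rk][:,2]))
for x0 in(.03,.05,.065):
    m=abs(ss[:,0]-x0)<.005; 
    if m.sum(): print('rack',x0,ss[m][:,1].min(),ss[m][:,1].max())
print('rack xmax',ss[:,0].max())
for x0 in(.04,.06,.075,.09):
    m=(abs(s[...,0]-x0)<.003)&(w[...,2]>.08)&(w[...,2]<.17)
    yy=s[m][:,1];zz=w[m][:,2]
    f_=yy[(zz>.125)&(yy>.129)]; j=yy[(zz>.125)&(zz<.142)&(yy>.02)&(yy<.062)]
    print(x0,'fence',f_.min() if len(f_) else 0,f_.max() if len(f_) else 0,'jaw',(j.min(),j.max()) if len(j) else 0)
cv2.imwrite('pics/%sc.png'%f,cv2.resize(z['im'][40:290,200:460][:,:,::-1],None,fx=2.3,fy=2.3,interpolation=cv2.INTER_CUBIC))
E
python3 m.py w5 .155
```

```text
time: 5.73
tool_pos: [0.5258, 0.2276, 0.2109]
tcp_rot: [2.102, 0.242, -2.097]
wrist_force: [-0.6, -0.4, -4.5]
width: 0.193
time: 5.9
tool_pos: [0.5269, 0.228, 0.2132]
tcp_rot: [2.105, 0.243, -2.095]
wrist_force: [0.8, -0.3, -4.1]
width: 0.196
t 5.9 pos [0.5269 0.228  0.2132] yaw_y -76.83 F [ 0.8 -0.3 -4.1] w 0.196 q6 1.71
dp [1.74 0.18 0.43] rot [-0.0022 -0.0048  0.    ] R
 [[ 0.005  0.228 -0.974]
 [ 0.001 -0.974 -0.228]
 [-1.    -0.    -0.005]]
z 0.1620118629109512
rack 0.03 0.06844615578809107 0.12809404070514047
rack 0.05 0.06833099163928713 0.12820720377625572
rack 0.065 0.0682288309370705 0.12824930938402548
rack xmax 0.08922406664897217
0.04 fence 0.13248119594425356 0.14769113957305535 jaw (np.float64(0.030002140844987965), np.float64(0.05650573796605077))
0.06 fence 0.1325611138826125 0.14741964651910497 jaw (np.float64(0.030418732875165642), np.float64(0.056500654692871986))
0.075 fence 0.1325700586012353 0.1475740641702906 jaw (np.float64(0.03058112667955), np.float64(0.05652529316671061))
0.09 fence 0.13234907342307867 0.14750046605275932 jaw 0
```

View pics/w5c.png

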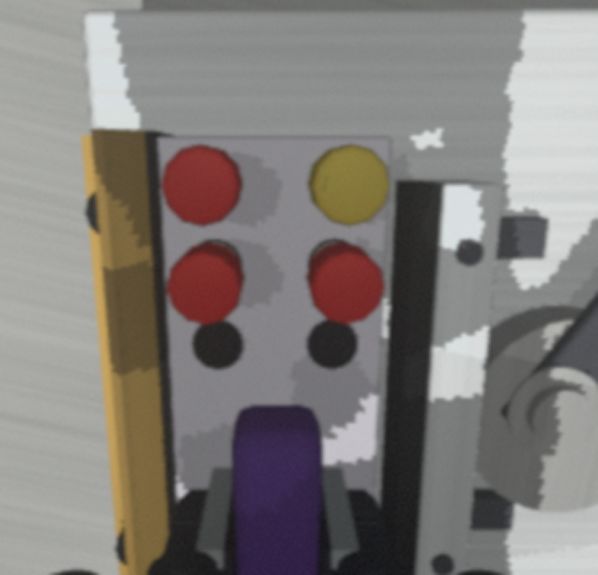

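Clearances are about 4 mm at the fence and 11 mm at the pad, and the rack is square. I'll lower it and watch the force.

```bash
python3 -m creep '[{"grip":1.0,"dp":[0.4,0.05,0.1],"rotation":[0,-0.004,0]},{"grip":1.0,"dp":[0.9,0.1,0.2],"rotation":[0,-0.004,0]},{"grip":1,"dp":[1.2,0.1,0.2],"rotation":[0,-0.004,0]},{"grip":1,"dp":[1.4,0.1,0.2],"rotation":[0,-0.004,0]},{"grip":1,"dp":[1.4,0.1,0.2],"rotation":[0,-0.004,0]}]' ;python3 m.py w6 .149
```

```text
time: 6.37
tool_pos: [0.5247, 0.2264, 0.1985]
tcp_rot: [2.099, 0.242, -2.1]
wrist_force: [0.1, -0.2, -4.4]
width: 0.195
t 6.37 pos [0.5247 0.2264 0.1985] yaw_y -76.83 F [ 0.1 -0.2 -4.4] w 0.195 q6 1.7
dp [0.27 0.07 0.17] rot [-0.0023  0.0003 -0.0001] R
 [[-0.     0.228 -0.974]
 [-0.    -0.974 -0.228]
 [-1.     0.     0.   ]]
z 0.14715369396354525
rack 0.03 0.06723458265064793 0.12717755224739516
rack 0.05 0.06710666661574773 0.1271814853245126
rack 0.065 0.0670381932511794 0.12711454407224032
rack xmax 0.08649078735642846
0.04 fence 0.1324798833808599 0.14781292504589552 jaw (np.float64(0.03014096325082006), np.float64(0.05648097330854614))
0.06 fence 0.13242987021831634 0.14759657277651167 jaw (np.float64(0.03044666781168017), np.float64(0.056540981016852676))
0.075 fence 0.13252049119934337 0.14742221839624692 jaw (np.float64(0.030171852073835194), np.float64(0.05651788426058469))
0.09 fence 0.13240839875275276 0.14749626170941382 jaw 0
```

```bash
python3 -m creep '[{"grip":1.0,"dp":[0.15,0,0],"rotation":[0,0,0]},{"grip":1.0,"dp":[0.3,0,0],"rotation":[0,0,0]},{"grip":1,"dp":[0.35,0,0],"rotation":[0,0,0]}]'
```

```text
time: 6.67
tool_pos: [0.5253, 0.2267, 0.1959]
tcp_rot: [2.101, 0.243, -2.099]
wrist_force: [-1.5, -0.3, -0.8]
width: 0.193
```

```bash
python3 -m creep '[{"grip":1.0,"dp":[0.1,0,0],"rotation":[0,0,0]},{"grip":1.0,"dp":[0.1,0,0],"rotation":[0,0,0]}]';python3 m.py w7 .145
```

```text
time: 6.83
tool_pos: [0.5253, 0.2268, 0.1959]
tcp_rot: [2.102, 0.243, -2.098]
wrist_force: [-3.3, 0.4, 3.1]
width: 0.197
t 6.83 pos [0.5253 0.2268 0.1959] yaw_y -76.83 F [-3.3  0.4  3.1] w 0.197 q6 1.7
dp [0.01 0.1  0.24] rot [-0.0023 -0.0016  0.0003] R
 [[ 0.002  0.228 -0.974]
 [ 0.001 -0.974 -0.228]
 [-1.    -0.    -0.002]]
z 0.14467589474381062
rack 0.03 0.06737607385409176 0.12727945609607746
rack 0.05 0.06709645237156062 0.12758235414324368
rack 0.065 0.06734159935755145 0.12743306146618533
rack xmax 0.08729348385593773
0.04 fence 0.13245639113004423 0.1474012684679724 jaw (np.float64(0.030430994125274606), np.float64(0.05639593415312352))
0.06 fence 0.1324919037233621 0.14758181947056334 jaw (np.float64(0.03022827073551586), np.float64(0.05652011194368034))
0.075 fence 0.13243530442684534 0.14735177388063309 jaw (np.float64(0.03025631790870728), np.float64(0.056585227162340955))
0.09 fence 0.1324926135738124 0.14734908937221564 jaw 0
```

The rack is seated, with its top at 0.145 m as expected. Now I'll release and rise.

```bash
python3 -m creep '[{"grip":2.2,"dp":[0,0,0],"rotation":[0,0,0]},{"grip":3,"dp":[0,0,0],"rotation":[0,0,0]},{"grip":4.5,"dp":[0,0,0],"rotation":[0,0,0]},{"grip":4.5,"dp":[-0.5,0,0],"rotation":[0,0,0]},{"grip":4.5,"dp":[-1.5,0,0],"rotation":[0,0,0]}]'
python3 -m creep '[{"grip":4.5,"dp":[-2,0,0],"rotation":[0,0,0]},{"grip":4.5,"dp":[-5,0,0],"rotation":[0,0,0]},{"grip":4.5,"dp":[-7.5,0,0],"rotation":[0,0,0]},{"grip":4.5,"dp":[-8.5,0,0],"rotation":[0,0,0]},{"grip":4.5,"dp":[-8.5,0,0],"rotation":[0,0,0]}]'
python3 m.py w8 .145
```

```text
time: 7.3
tool_pos: [0.5244, 0.2261, 0.2088]
tcp_rot: [2.098, 0.242, -2.101]
wrist_force: [-0.3, 0.7, -0.1]
width: 0.527
time: 7.72
tool_pos: [0.5272, 0.2273, 0.2994]
tcp_rot: [2.11, 0.245, -2.091]
wrist_force: [0.5, 1.3, 0.2]
width: 0.523
t 7.72 pos [0.5272 0.2273 0.2994] yaw_y -76.84 F [0.5 1.3 0.2] w 0.523 q6 1.7
dp [10.36  0.11  0.53] rot [-0.0024 -0.0089  0.001 ] R
 [[ 0.008  0.228 -0.974]
 [ 0.003 -0.974 -0.228]
 [-1.    -0.001 -0.009]]
z 0.14446964908495027
rack 0.03 0.0683327084680409 0.12730955550086925
rack 0.05 0.0678289588191347 0.12760969103094758
rack 0.065 0.0682879657064714 0.12778721279523889
rack xmax 0.08729056639617627
0.04 fence 0.1323560693666634 0.14701923378784096 jaw (np.float64(0.030436273491336915), np.float64(0.05607364868717438))
0.06 fence 0.13240791082076359 0.14681855496664578 jaw (np.float64(0.030049521295817755), np.float64(0.056153608062012084))
0.075 fence 0.1323411755381234 0.14694343064083326 jaw (np.float64(0.030010024668951765), np.float64(0.05616199338433793))
0.09 fence 0.13237725465503802 0.14693378341302366 jaw 0
```

View pics/w8.png

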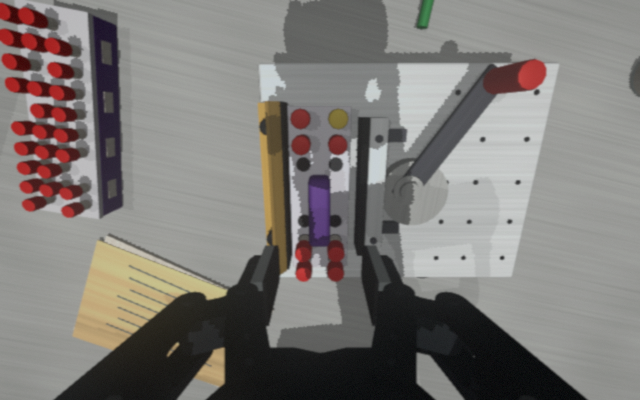

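The rack stands free in the nest with gaps on both sides. The knob is at about (520,75) in this view. I'll go to it and turn the wrist so the jaws open along the arc, which leaves joint 6 enough range to follow the swing.

```bash
python3 -m creep '[{"grip":5,"dp":[0,2,-1.2],"rotation":[-0.12,0,0]},{"grip":5,"dp":[0,5,-3.2],"rotation":[-0.24,0,0]},{"grip":5,"dp":[0,8,-5.2],"rotation":[-0.36,0,0]},{"grip":5,"dp":[0,11,-7.2],"rotation":[-0.48,0,0]},{"grip":5,"dp":[0,14,-9],"rotation":[-0.6,0,0]}]'
python3 -m creep '[{"grip":5,"dp":[0,0,0],"rotation":[-0.12,0,0]},{"grip":5,"dp":[0,0,0],"rotation":[-0.24,0,0]},{"grip":5,"dp":[0,0,0],"rotation":[-0.36,0,0]},{"grip":5,"dp":[0,0,0],"rotation":[-0.48,0,0]},{"grip":5,"dp":[0,0,0],"rotation":[-0.6,0,0]}]'
python3 -m creep '[{"grip":5,"dp":[0,0,0],"rotation":[-0.12,0,0]},{"grip":5,"dp":[0,0,0],"rotation":[-0.24,0,0]},{"grip":5,"dp":[0,0,0],"rotation":[-0.36,0,0]},{"grip":5,"dp":[0,0,0],"rotation":[-0.48,0,0]},{"grip":5,"dp":[0,0,0],"rotation":[-0.6,0,0]}]'
python3 -m creep '[{"grip":5,"dp":[0,0,0],"rotation":[-0.12,0,0]},{"grip":5,"dp":[0,0,0],"rotation":[-0.24,0,0]},{"grip":5,"dp":[0,0,0],"rotation":[-0.36,0,0]},{"grip":5,"dp":[0,0,0],"rotation":[-0.48,0,0]},{"grip":5,"dp":[0,0,0],"rotation":[-0.6,0,0]}]'
python3 - <<'E'
from h import *
plan([.667,.090,.27],np.radians(70.4))
snap('wrist','w9')
E
```

```text
time: 8.18
tool_pos: [0.6446, 0.1095, 0.2919]
tcp_rot: [1.724, 0.768, -1.729]
wrist_force: [0.2, 0.7, 0.3]
width: 0.583
time: 8.6
tool_pos: [0.6435, 0.1102, 0.2916]
tcp_rot: [1.306, 1.144, -1.312]
wrist_force: [0.4, 0.5, 0.7]
width: 0.581
time: 9.02
tool_pos: [0.6434, 0.1105, 0.2917]
tcp_rot: [0.859, 1.397, -0.862]
wrist_force: [-0.2, -0.6, -0.8]
width: 0.586
time: 9.43
tool_pos: [0.6434, 0.1105, 0.2917]
tcp_rot: [0.396, 1.538, -0.398]
wrist_force: [1.3, 0.8, 0.7]
width: 0.586
t 9.43 pos [0.6434 0.1105 0.2917] yaw_y 61.01 F [1.3 0.8 0.7] w 0.586 q6 -0.93
dp [ 2.16 -0.64  3.07] rot [-0.1638 -0.0031  0.0018] R
 [[-0.004  0.485  0.875]
 [-0.     0.875 -0.485]
 [-1.    -0.002 -0.003]]
```

View pics/w9.png

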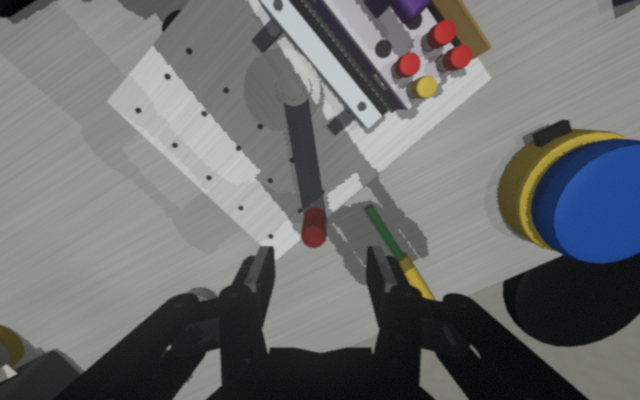

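The knob's top is at about (314,233) and the pivot boss at (294,90). I'll measure both.

Run:
```python
from h import *
z=np.load('pics/w9.npz'); w=z['w']; im=z['im'].astype(int)
k=(im[...,0]>im[...,1]+40)&(w[...,2]>.13); k[200:250,295:335]&=True; k[:195]=0;k[255:]=0;k[:,:290]=0;k[:,340:]=0
top=k&(w[...,2]>.178)
v,u=np.nonzero(top)
print('knob top',cv2.minEnclosingCircle((w[top][:,:2]*1000).astype(np.float32)),np.median(w[top][:,2]),top.sum())
print(w[90,294], ray(z,294,90,.133))
c=im[60:125,255:340].astype(np.uint8)
cv2.imwrite('pics/w9c.png',cv2.resize(c[:,:,::-1],None,fx=8,fy=8,interpolation=cv2.INTER_CUBIC))
```

```text
knob top ((667.5695190429688, 90.10757446289062), 10.44424057006836) 0.18363464033011195 383
[0.5495365  0.13552062 0.13692938] [0.54918936 0.13532971 0.133     ]
```

View pics/w9c.png

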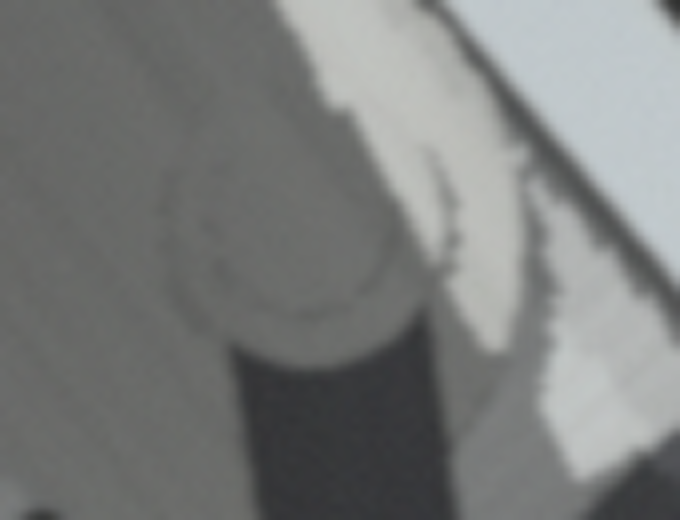

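```bash
python3 -m creep '[{"grip":5,"dp":[0,-0.4,2],"rotation":[-0.08,0,0]},{"grip":5,"dp":[2,-0.6,3.1],"rotation":[-0.143,0,0]},{"grip":5,"dp":[4.5,-0.6,3.1],"rotation":[-0.143,0,0]},{"grip":5,"dp":[6,-0.6,3.1],"rotation":[-0.143,0,0]},{"grip":5,"dp":[6,-0.6,3.1],"rotation":[-0.143,0,0]}]'
python3 -m creep '[{"grip":5,"dp":[0,0,0],"rotation":[0,0,0]}]'
python3 - <<'E'
from h import *
plan([.6676,.0901,.158],np.radians(69.2))
im,d,w=snap('wrist','w10')
k=(im[...,0].astype(int)>im[...,1].astype(int)+40)&(w[...,2]>.175)&(w[...,2]<.195)
print('knob top',cv2.minEnclosingCircle((w[k][:,:2]*1000).astype(np.float32)),np.median(w[k][:,2]),k.sum())
E
```

```text
time: 9.9
tool_pos: [0.6651, 0.0896, 0.2274]
tcp_rot: [0.29, 1.561, -0.294]
wrist_force: [-0.9, 0.7, -0.3]
width: 0.584
time: 9.98
tool_pos: [0.6671, 0.0901, 0.2317]
tcp_rot: [0.29, 1.556, -0.292]
wrist_force: [-0.4, 0.5, 0.3]
width: 0.588
t 9.98 pos [0.6671 0.0901 0.2317] yaw_y 68.77 F [-0.4  0.5  0.3] w 0.588 q6 -1.1
dp [7.37 0.03 0.08] rot [-0.0075 -0.0043  0.0019] R
 [[-0.005  0.362  0.932]
 [-0.     0.932 -0.362]
 [-1.    -0.002 -0.004]]
knob top ((630.9767456054688, 174.04434204101562), 102.58390045166016) 0.17897555020190314 2314
```

View pics/w10.png

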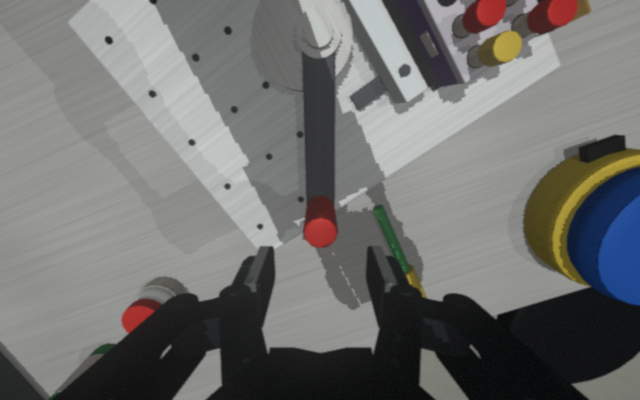

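The knob is centred between the fingers (column 320), and the lever is aligned with the picture's vertical. I'll descend and close gently.

```bash
python3 -m creep '[{"grip":5,"dp":[2,0,0],"rotation":[0,0,0]},{"grip":5,"dp":[4.5,0,0],"rotation":[0,0,0]},{"grip":5,"dp":[6,0,0],"rotation":[0,-0.004,0]},{"grip":5,"dp":[6.8,0,0],"rotation":[0,-0.004,0]},{"grip":5,"dp":[6.8,0,0],"rotation":[0,-0.004,0]}]'
python3 - <<'E'
from h import *
plan([.6676,.0901,.158],np.radians(69.2))
snap('wrist','w11')
E
```

```text
time: 10.45
tool_pos: [0.668, 0.0904, 0.1656]
tcp_rot: [0.289, 1.549, -0.29]
wrist_force: [-0.4, -0.9, -0.2]
width: 0.587
t 10.45 pos [0.668  0.0904 0.1656] yaw_y 68.85 F [-0.4 -0.9 -0.2] w 0.587 q6 -1.1
dp [ 0.76 -0.04 -0.02] rot [-0.0061  0.0027  0.0004] R
 [[ 0.002  0.361  0.933]
 [-0.001  0.933 -0.361]
 [-1.    -0.     0.003]]
```

View pics/w11.png

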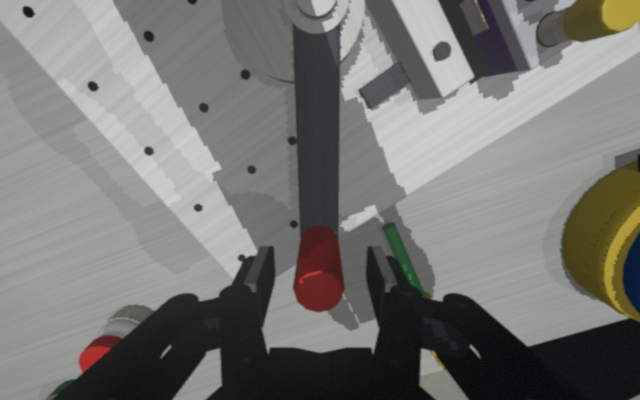

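```bash
python3 -m creep '[{"grip":4.5,"dp":[0.6,0,0],"rotation":[0,0,0]},{"grip":3,"dp":[0.6,0,0],"rotation":[0,0,0]},{"grip":2,"dp":[0.6,0,0],"rotation":[0,0,0]},{"grip":2,"dp":[0.6,0,0],"rotation":[0,0,0]},{"grip":2,"dp":[0.6,0,0],"rotation":[0,0,0]}]' 40
cat >> h.py <<'E'
PV=np.array([.5467,.1360])
def lev(dth=None):
    """report lever from TCP; force radial/tangential(cw +ve resisting)"""
    s=bot.read_state(); R=cv2.Rodrigues(np.array(s['tcp_rot'],float))[0]
    d=s['tool_pos'][:2]-PV; a=np.arctan2(d[1],d[0]); r=np.hypot(*d)
    F=s['wrist_force']; tan=np.array([np.sin(a),-np.cos(a)]); rad=d/r
    L=-(a-PSI)-.5
    print('t %.2f'%s['time'],'pos',s['tool_pos'].round(4),'r %.4f lever %.3f'%(r,L),'Ft(resist) %.1f Fr %.1f Fz %.1f'%(-F[:2]@tan,F[:2]@rad,F[2]),'yaw %.1f tangent %.1f'%(np.degrees(np.arctan2(R[1,1],R[0,1])),np.degrees(a)+90),'w %.3f'%s['width'],'q6 %.2f'%s['q'][5])
    for dth in ([dth] if np.isscalar(dth) else (dth or [])):
        b=a-dth; p=PV+.13*np.array([np.cos(b),np.sin(b)])
        print(dth,'dp',(R.T@np.array([*(p-s['tool_pos'][:2]),0])*100).round(2),'rotx',dth)
E
python3 -c "
from h import *
lev([.05,.1,.15,.2,.25])"
```

```text
time: 10.92
tool_pos: [0.6695, 0.0903, 0.1621]
tcp_rot: [0.289, 1.545, -0.289]
wrist_force: [-0.3, 0.6, 2.1]
width: 0.275
t 10.92 pos [0.6695 0.0903 0.1621] r 0.1310 lever 0.088 Ft(resist) 0.5 Fr -0.5 Fz 2.1 yaw 68.9 tangent 69.6 w 0.275 q6 -1.10
0.05 dp [-0.   -0.65 -0.11] rotx 0.05
0.1 dp [-0.   -1.3  -0.15] rotx 0.1
0.15 dp [-0.   -1.95 -0.22] rotx 0.15
0.2 dp [-0.01 -2.59 -0.33] rotx 0.2
0.25 dp [-0.01 -3.22 -0.47] rotx 0.25
```

```bash
python3 -m creep '[{"grip":2,"dp":[0,-0.65,-0.02],"rotation":[0.05,0,0]},{"grip":2,"dp":[0,-1.56,-0.09],"rotation":[0.12,0,0]},{"grip":2,"dp":[0,-2.46,-0.23],"rotation":[0.19,0,0]},{"grip":2,"dp":[0,-3.21,-0.4],"rotation":[0.25,0,0]},{"grip":2,"dp":[0,-3.84,-0.58],"rotation":[0.3,0,0]}]'
python3 -c "
from h import *
lev()"
```

```text
time: 11.33
tool_pos: [0.6507, 0.0558, 0.1621]
tcp_rot: [0.526, 1.498, -0.524]
wrist_force: [1.5, -0.7, 1.8]
width: 0.269
t 11.33 pos [0.6507 0.0558 0.1621] r 0.1313 lever 0.389 Ft(resist) 0.4 Fr 1.6 Fz 1.8 yaw 51.5 tangent 52.4 w 0.269 q6 -0.85
```

```bash
for i in 1; do python3 -m creep '[{"grip":2,"dp":[0,-0.65,-0.02],"rotation":[0.05,0,0]},{"grip":2,"dp":[0,-1.56,-0.09],"rotation":[0.12,0,0]},{"grip":2,"dp":[0,-2.46,-0.23],"rotation":[0.19,0,0]},{"grip":2,"dp":[0,-3.21,-0.4],"rotation":[0.25,0,0]},{"grip":2,"dp":[0,-3.84,-0.58],"rotation":[0.3,0,0]}]'; done
python3 -c "
from h import *
lev()"
python3 -m creep '[{"grip":2,"dp":[0,-0.65,-0.02],"rotation":[0.05,0,0]},{"grip":2,"dp":[0,-1.3,-0.07],"rotation":[0.10,0,0]},{"grip":2,"dp":[0,-1.95,-0.15],"rotation":[0.15,0,0]},{"grip":2,"dp":[0,-2.58,-0.26],"rotation":[0.2,0,0]}]'
python3 -c "
from h import *
lev()
snap('wrist','w12')"
```

```text
time: 11.75
tool_pos: [0.6226, 0.0285, 0.1622]
tcp_rot: [0.757, 1.425, -0.755]
wrist_force: [2.4, -3.5, 1.0]
width: 0.267
t 11.75 pos [0.6226 0.0285 0.1622] r 0.1316 lever 0.688 Ft(resist) -0.0 Fr 4.3 Fz 1.0 yaw 34.4 tangent 35.2 w 0.267 q6 -0.59
time: 12.08
tool_pos: [0.6, 0.0154, 0.1621]
tcp_rot: [0.909, 1.362, -0.907]
wrist_force: [2.6, -6.3, 1.0]
width: 0.271
t 12.08 pos [0.6    0.0154 0.1621] r 0.1319 lever 0.887 Ft(resist) -0.2 Fr 6.8 Fz 1.0 yaw 22.9 tangent 23.9 w 0.271 q6 -0.41
```

View pics/w12.png

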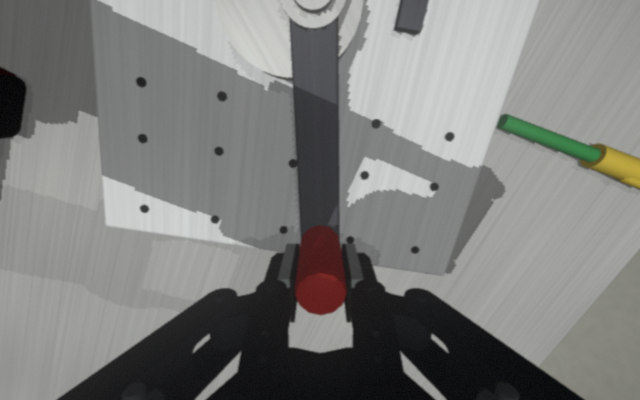

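```bash
python3 -m creep '[{"grip":2,"dp":[0,-0.65,0.08],"rotation":[0.05,0,0]},{"grip":2,"dp":[0,-1.3,0.05],"rotation":[0.10,0,0]},{"grip":2,"dp":[0,-1.95,-0.02],"rotation":[0.15,0,0]},{"grip":2,"dp":[0,-2.58,-0.12],"rotation":[0.2,0,0]}]'
python3 - <<'E'
from h import *
lev()
from scipy.optimize import least_squares
P=np.array([(.6695,.0903),(.6507,.0558),(.6226,.0285),(.6,.0154),bot.read_state()['tool_pos'][:2]])
r=least_squares(lambda p:np.hypot(P[:,0]-p[0],P[:,1]-p[1])-.13,[.5467,.136]); print(r.x,r.fun)
E
```

```text
time: 12.47
tool_pos: [0.5753, 0.007, 0.1621]
tcp_rot: [1.06, 1.289, -1.058]
wrist_force: [0.8, -3.5, 4.4]
width: 0.269
t 12.47 pos [0.5753 0.007  0.1621] r 0.1321 lever 1.085 Ft(resist) 0.0 Fr 3.6 Fz 4.4 yaw 11.5 tangent 12.5 w 0.269 q6 -0.23
[0.54693955 0.13402444] [ 1.26439134e-04 -5.65743547e-05 -1.54278932e-04 -4.93576526e-05
  1.65989120e-04]
```

```bash
sed -i 's/^PV=.*/PV=np.array([.5469,.1340])/' h.py
python3 -m creep '[{"grip":2,"dp":[0,-0.4,0.06],"rotation":[0.03,0,0]},{"grip":2,"dp":[0,-0.8,0.05],"rotation":[0.06,0,0]},{"grip":2,"dp":[0,-1.2,0.02],"rotation":[0.09,0,0]},{"grip":2,"dp":[0,-1.6,-0.02],"rotation":[0.12,0,0]}]'
python3 - <<'E'
from h import *
lev()
snap('scene','s1')
E
python3 -c "
import cv2;im=cv2.imread('pics/s1.png');cv2.imwrite('pics/s1c.png',cv2.resize(im[150:310,290:490],None,fx=3.6,fy=3.6,interpolation=cv2.INTER_CUBIC))"
```

```text
time: 12.8
tool_pos: [0.5595, 0.0043, 0.162]
tcp_rot: [1.15, 1.238, -1.146]
wrist_force: [1.6, -2.9, 4.1]
width: 0.266
t 12.80 pos [0.5595 0.0043 0.162 ] r 0.1303 lever 1.206 Ft(resist) 1.3 Fr 3.1 Fz 4.1 yaw 4.7 tangent 5.6 w 0.266 q6 -0.11
```

View pics/s1c.png

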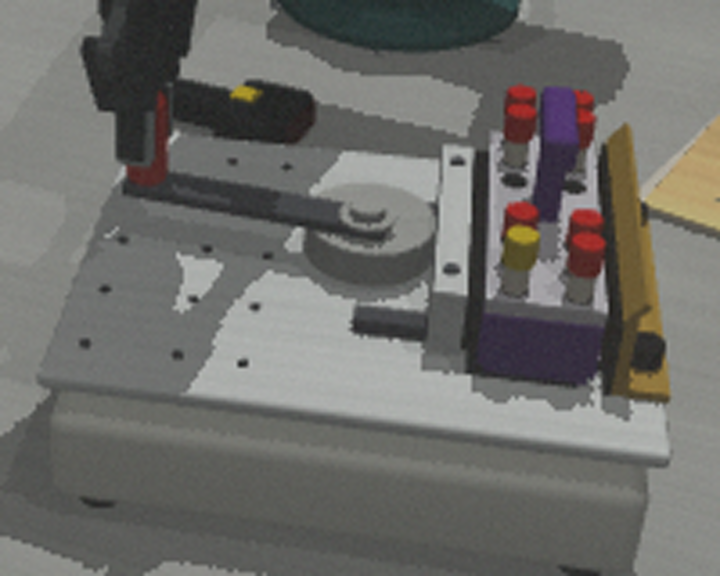

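The jaw has reached the rack, and a few mm of gap remain at the fence (615,260 in the crop). From here I'll use small steps and read the pull after each.

```bash
python3 -m creep '[{"grip":2,"dp":[0,-0.3,0.04],"rotation":[0.02,0,0]},{"grip":2,"dp":[0,-0.6,0.04],"rotation":[0.045,0,0]},{"grip":2,"dp":[0,-0.9,0.02],"rotation":[0.07,0,0]}]' >/dev/null
python3 -c "
from h import *
lev()"
python3 -m creep '[{"grip":2,"dp":[0,-0.3,0.02],"rotation":[0.02,0,0]},{"grip":2,"dp":[0,-0.6,0.01],"rotation":[0.045,0,0]},{"grip":2,"dp":[0,-0.9,-0.01],"rotation":[0.07,0,0]}]' >/dev/null
python3 -c "
from h import *
lev()"
```

```text
t 13.10 pos [0.5507 0.0037 0.162 ] r 0.1304 lever 1.274 Ft(resist) 0.7 Fr 5.0 Fz 6.6 yaw 0.7 tangent 1.7 w 0.271 q6 -0.05
t 13.35 pos [0.5415 0.0036 0.162 ] r 0.1305 lever 1.344 Ft(resist) 0.5 Fr 5.1 Fz 7.3 yaw -3.3 tangent -2.4 w 0.268 q6 0.02
```

```bash
python3 -m creep '[{"grip":2,"dp":[-0.05,-0.3,0.06],"rotation":[0.02,0,0]},{"grip":2,"dp":[-0.05,-0.6,0.05],"rotation":[0.045,0,0]},{"grip":2,"dp":[-0.05,-0.8,0.04],"rotation":[0.06,0,0]}]' >/dev/null
python3 -c "
from h import *
lev()"
python3 -m creep '[{"grip":2,"dp":[-0.05,-0.2,0.05],"rotation":[0.015,0,0]},{"grip":2,"dp":[-0.05,-0.4,0.05],"rotation":[0.03,0,0]}]' >/dev/null
python3 -c "
from h import *
lev()"
```

```text
t 13.60 pos [0.5332 0.0042 0.162 ] r 0.1306 lever 1.408 Ft(resist) 0.6 Fr 3.2 Fz 5.9 yaw -6.8 tangent -6.0 w 0.270 q6 0.08
t 13.77 pos [0.529  0.0046 0.162 ] r 0.1306 lever 1.440 Ft(resist) 1.0 Fr 2.4 Fz 5.9 yaw -8.5 tangent -7.9 w 0.271 q6 0.11
```

```bash
python3 -m creep '[{"grip":2,"dp":[-0.05,-0.2,0.03],"rotation":[0.015,0,0]},{"grip":2,"dp":[-0.05,-0.4,0.03],"rotation":[0.03,0,0]}]' >/dev/null
python3 -c "
from h import *
lev()"
python3 -m creep '[{"grip":2,"dp":[0,-0.2,0.03],"rotation":[0.015,0,0]},{"grip":2,"dp":[0,-0.4,0.03],"rotation":[0.03,0,0]}]' >/dev/null
python3 -c "
from h import *
lev()
snap('scene','s2')"
python3 -c "
import cv2;im=cv2.imread('pics/s2.png');cv2.imwrite('pics/s2c.png',cv2.resize(im[160:270,400:490],None,fx=5.2,fy=5.2,interpolation=cv2.INTER_CUBIC))"
```

```text
t 13.93 pos [0.5248 0.0052 0.162 ] r 0.1307 lever 1.473 Ft(resist) 0.4 Fr 0.8 Fz 3.1 yaw -10.3 tangent -9.7 w 0.268 q6 0.14
t 14.10 pos [0.5208 0.0059 0.162 ] r 0.1308 lever 1.504 Ft(resist) 3.3 Fr -1.8 Fz 3.6 yaw -12.0 tangent -11.5 w 0.270 q6 0.17
```

View pics/s2c.png

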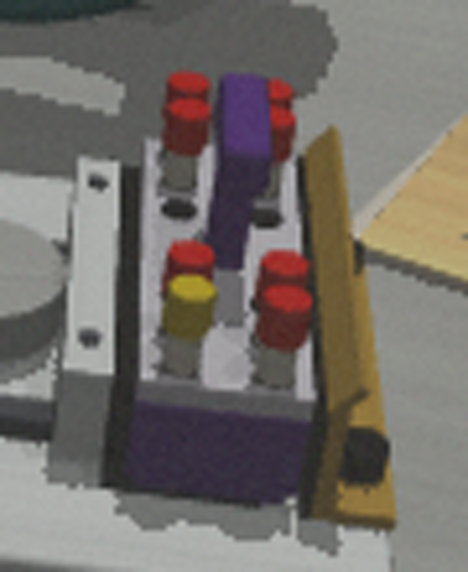

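The gap at the fence is nearly closed and the pull is starting to rise, so I'll use finer steps.

```bash
python3 -m creep '[{"grip":2,"dp":[0,-0.1,0],"rotation":[0.008,0,0]},{"grip":2,"dp":[0,-0.2,0],"rotation":[0.015,0,0]}]' >/dev/null
python3 -c "
from h import *
lev()"
python3 -m creep '[{"grip":2,"dp":[0,-0.1,0],"rotation":[0.008,0,0]},{"grip":2,"dp":[0,-0.2,0],"rotation":[0.015,0,0]}]' >/dev/null
python3 -c "
from h import *
lev()"
```

```text
t 14.32 pos [0.5189 0.0063 0.162 ] r 0.1308 lever 1.519 Ft(resist) 2.5 Fr -2.0 Fz 4.1 yaw -12.8 tangent -12.4 w 0.268 q6 0.19
t 14.48 pos [0.517  0.0066 0.162 ] r 0.1308 lever 1.534 Ft(resist) 2.3 Fr -4.2 Fz 4.8 yaw -13.7 tangent -13.2 w 0.269 q6 0.20
```

```bash
python3 -m creep '[{"grip":2,"dp":[0,-0.1,-0.04],"rotation":[0.008,0,0]},{"grip":2,"dp":[0,-0.2,-0.05],"rotation":[0.015,0,0]}]' >/dev/null
python3 -c "
from h import *
lev()"
python3 -m creep '[{"grip":2,"dp":[0,-0.1,-0.04],"rotation":[0.008,0,0]},{"grip":2,"dp":[0,-0.2,-0.05],"rotation":[0.015,0,0]}]' >/dev/null
python3 -c "
from h import *
lev()"
```

```text
t 14.65 pos [0.515  0.0071 0.162 ] r 0.1308 lever 1.549 Ft(resist) 2.8 Fr -0.7 Fz 5.5 yaw -14.5 tangent -14.1 w 0.266 q6 0.22
t 14.82 pos [0.5131 0.0076 0.162 ] r 0.1308 lever 1.564 Ft(resist) 3.7 Fr 1.0 Fz 5.3 yaw -15.4 tangent -15.0 w 0.269 q6 0.24
```

```bash
python3 -m creep '[{"grip":2,"dp":[0,-0.1,0],"rotation":[0.008,0,0]},{"grip":2,"dp":[0,-0.2,0],"rotation":[0.015,0,0]}]' >/dev/null
python3 -c "
from h import *
lev()"
python3 -m creep '[{"grip":2,"dp":[0,-0.1,0],"rotation":[0.008,0,0]},{"grip":2,"dp":[0,-0.2,0],"rotation":[0.015,0,0]}]' >/dev/null
python3 -c "
from h import *
lev()"
```

```text
t 14.98 pos [0.5112 0.0081 0.162 ] r 0.1309 lever 1.579 Ft(resist) 2.0 Fr -0.1 Fz 4.4 yaw -16.3 tangent -15.8 w 0.267 q6 0.25
t 15.15 pos [0.5092 0.0087 0.162 ] r 0.1309 lever 1.595 Ft(resist) 3.2 Fr -0.0 Fz 5.7 yaw -17.1 tangent -16.7 w 0.268 q6 0.27
```

```bash
for i in 1; do
python3 -m creep '[{"grip":2,"dp":[0,-0.1,0],"rotation":[0.008,0,0]},{"grip":2,"dp":[0,-0.2,0],"rotation":[0.015,0,0]}]' >/dev/null
python3 -c "
from h import *
lev()"; done
python3 -m creep '[{"grip":2,"dp":[0,-0.1,0],"rotation":[0.008,0,0]},{"grip":2,"dp":[0,-0.2,0],"rotation":[0.015,0,0]}]' >/dev/null
python3 -c "
from h import *
lev()
snap('scene','s3')"
python3 -c "
import cv2;im=cv2.imread('pics/s3.png');cv2.imwrite('pics/s3c.png',cv2.resize(im[160:270,400:490],None,fx=5.2,fy=5.2,interpolation=cv2.INTER_CUBIC))"
```

```text
t 15.32 pos [0.5073 0.0092 0.162 ] r 0.1309 lever 1.610 Ft(resist) 1.9 Fr 0.5 Fz 4.9 yaw -18.0 tangent -17.6 w 0.271 q6 0.29
t 15.48 pos [0.5055 0.0098 0.162 ] r 0.1309 lever 1.625 Ft(resist) 2.8 Fr 0.3 Fz 5.5 yaw -18.8 tangent -18.4 w 0.266 q6 0.30
```

View pics/s3c.png

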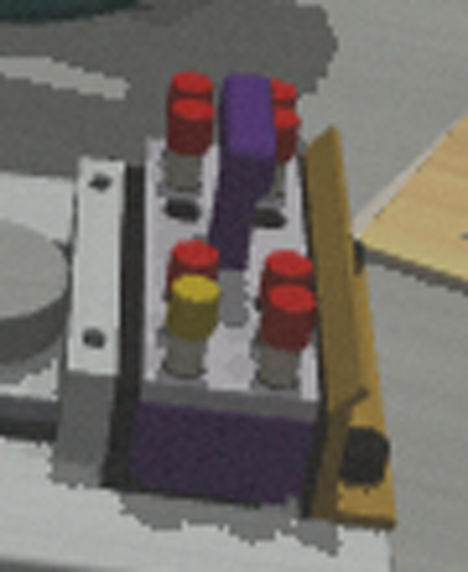

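```bash
python3 -m creep '[{"grip":2,"dp":[0,-0.1,0],"rotation":[0.008,0,0]},{"grip":2,"dp":[0,-0.2,0],"rotation":[0.015,0,0]}]' >/dev/null
python3 -c "
from h import *
lev()"
python3 -m creep '[{"grip":2,"dp":[0,-0.1,0],"rotation":[0.008,0,0]},{"grip":2,"dp":[0,-0.2,0],"rotation":[0.015,0,0]}]' >/dev/null
python3 -c "
from h import *
lev()"
```

```text
t 15.70 pos [0.5035 0.0104 0.1619] r 0.1309 lever 1.640 Ft(resist) 1.3 Fr 1.4 Fz 5.1 yaw -19.7 tangent -19.3 w 0.268 q6 0.32
t 15.87 pos [0.5017 0.0111 0.162 ] r 0.1310 lever 1.655 Ft(resist) 2.7 Fr 1.0 Fz 6.2 yaw -20.6 tangent -20.2 w 0.274 q6 0.33
```

```bash
python3 -m creep '[{"grip":2,"dp":[0,-0.1,0],"rotation":[0.008,0,0]},{"grip":2,"dp":[0,-0.2,0],"rotation":[0.015,0,0]}]' >/dev/null
python3 -c "
from h import *
lev()"
python3 -m creep '[{"grip":2,"dp":[0,-0.1,0],"rotation":[0.008,0,0]},{"grip":2,"dp":[0,-0.2,0],"rotation":[0.015,0,0]}]' >/dev/null
python3 -c "
from h import *
lev()"
```

```text
t 16.03 pos [0.4998 0.0117 0.162 ] r 0.1310 lever 1.670 Ft(resist) 2.9 Fr 0.6 Fz 5.7 yaw -21.4 tangent -21.1 w 0.273 q6 0.35
t 16.20 pos [0.4981 0.0124 0.162 ] r 0.1310 lever 1.685 Ft(resist) 3.4 Fr 1.2 Fz 5.2 yaw -22.3 tangent -21.9 w 0.273 q6 0.37
```

```bash
python3 -m creep '[{"grip":2,"dp":[0,-0.1,0],"rotation":[0.008,0,0]},{"grip":2,"dp":[0,-0.2,0],"rotation":[0.015,0,0]}]' >/dev/null
python3 -c "
from h import *
lev()"
python3 -m creep '[{"grip":2,"dp":[0,-0.1,0],"rotation":[0.008,0,0]},{"grip":2,"dp":[0,-0.2,0],"rotation":[0.015,0,0]}]' >/dev/null
python3 -c "
from h import *
lev()"
```

```text
t 16.37 pos [0.4963 0.0131 0.162 ] r 0.1311 lever 1.699 Ft(resist) 5.0 Fr 1.9 Fz 5.4 yaw -23.1 tangent -22.7 w 0.273 q6 0.38
t 16.53 pos [0.4946 0.0138 0.162 ] r 0.1311 lever 1.713 Ft(resist) 6.1 Fr 2.1 Fz 4.6 yaw -24.0 tangent -23.5 w 0.269 q6 0.40
```

The pull is climbing, with contact at a lever angle of about 1.68. I'll continue in single steps.

```bash
python3 -m creep '[{"grip":2,"dp":[0,-0.1,-0.02],"rotation":[0.008,0,0]},{"grip":2,"dp":[0,-0.2,-0.02],"rotation":[0.015,0,0]}]' >/dev/null
python3 -c "
from h import *
lev()"
python3 -m creep '[{"grip":2,"dp":[0,-0.1,0],"rotation":[0.008,0,0]},{"grip":2,"dp":[0,-0.2,0],"rotation":[0.015,0,0]}]' >/dev/null
python3 -c "
from h import *
lev()"
```

```text
t 16.70 pos [0.4929 0.0145 0.162 ] r 0.1312 lever 1.727 Ft(resist) 5.7 Fr 3.0 Fz 5.3 yaw -24.8 tangent -24.3 w 0.270 q6 0.42
t 16.87 pos [0.4913 0.0152 0.162 ] r 0.1312 lever 1.741 Ft(resist) 8.2 Fr 3.9 Fz 4.0 yaw -25.7 tangent -25.1 w 0.271 q6 0.43
```

```bash
python3 -m creep '[{"grip":2,"dp":[0,-0.1,0.02],"rotation":[0.008,0,0]},{"grip":2,"dp":[0,-0.2,0.02],"rotation":[0.015,0,0]}]' >/dev/null
python3 -c "
from h import *
lev()"
python3 -m creep '[{"grip":2,"dp":[0,-0.1,0.02],"rotation":[0.008,0,0]},{"grip":2,"dp":[0,-0.2,0.02],"rotation":[0.015,0,0]}]' >/dev/null
python3 -c "
from h import *
lev()"
```

```text
t 17.03 pos [0.4896 0.016  0.162 ] r 0.1312 lever 1.755 Ft(resist) 6.4 Fr 2.9 Fz 4.2 yaw -26.5 tangent -25.9 w 0.267 q6 0.45
t 17.20 pos [0.4879 0.0168 0.162 ] r 0.1313 lever 1.770 Ft(resist) 8.3 Fr 2.3 Fz 3.6 yaw -27.4 tangent -26.7 w 0.267 q6 0.47
```

```bash
cat >> h.py <<'E'
def lt():
    lev(); s=bot.read_state(); print('torque',s['torque'].round(3),'equiv tang N from Mz at knob',(s['torque'][2]/.13).round(2))
E
python3 -c "
from h import *
lt()
snap('scene','s4')
lt()"
python3 -c "
import cv2;im=cv2.imread('pics/s4.png');cv2.imwrite('pics/s4c.png',cv2.resize(im[160:270,400:490],None,fx=5.2,fy=5.2,interpolation=cv2.INTER_CUBIC))"
```

```text
t 17.20 pos [0.4879 0.0168 0.162 ] r 0.1313 lever 1.770 Ft(resist) 8.3 Fr 2.3 Fz 3.6 yaw -27.4 tangent -26.7 w 0.267 q6 0.47
torque [-0.749 -0.322  0.244] equiv tang N from Mz at knob 1.88
t 17.25 pos [0.4878 0.0168 0.162 ] r 0.1313 lever 1.770 Ft(resist) 6.2 Fr 2.4 Fz 3.8 yaw -27.4 tangent -26.8 w 0.270 q6 0.47
torque [-0.695 -0.221  0.168] equiv tang N from Mz at knob 1.29
```

View pics/s4c.png

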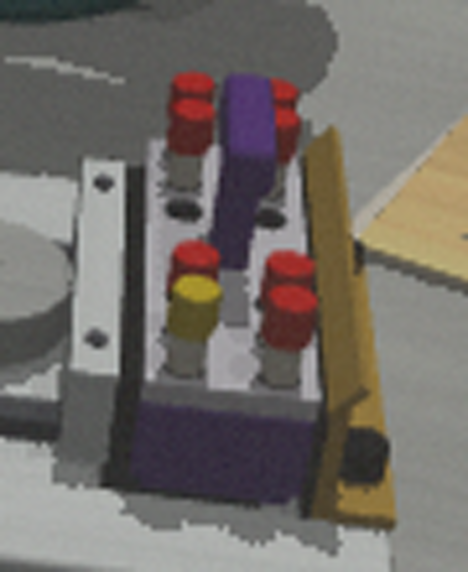

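```bash
python3 -m creep '[{"grip":2,"dp":[0,-0.15,0.02],"rotation":[0.012,0,0]}]' >/dev/null
python3 -c "
from h import *
lt()"
```

```text
t 17.33 pos [0.4867 0.0173 0.162 ] r 0.1314 lever 1.779 Ft(resist) 6.8 Fr 0.5 Fz 3.3 yaw -28.1 tangent -27.3 w 0.274 q6 0.48
torque [-0.526 -0.296  0.297] equiv tang N from Mz at knob 2.28
```

```bash
python3 -m creep '[{"grip":2,"dp":[0,-0.13,0],"rotation":[0.01,0,0]}]' >/dev/null
python3 -c "
from h import *
lt()"
```

```text
t 17.42 pos [0.4857 0.0178 0.162 ] r 0.1314 lever 1.788 Ft(resist) 10.8 Fr 1.3 Fz 1.1 yaw -28.6 tangent -27.8 w 0.271 q6 0.49
torque [-0.815 -0.594  0.344] equiv tang N from Mz at knob 2.64
```

The pull is now about 11 N above free swing, so the jaw is snug. I'll let go and rise.

```bash
python3 -m creep '[{"grip":3.5,"dp":[0,0.05,0],"rotation":[0,0,0]},{"grip":5,"dp":[0,0.05,0],"rotation":[0,0,0]},{"grip":5,"dp":[0,0.05,0],"rotation":[0,0,0]},{"grip":5,"dp":[-0.5,0.05,0],"rotation":[0,0,0]},{"grip":5,"dp":[-1.5,0.05,0],"rotation":[0,0,0]}]'
python3 -m creep '[{"grip":5,"dp":[-2,0,0],"rotation":[0,0,0]},{"grip":5,"dp":[-5,0,0],"rotation":[0,0,0]},{"grip":5,"dp":[-8,0,0],"rotation":[0,0,0]},{"grip":5,"dp":[-10,0,0],"rotation":[0,0,0]},{"grip":5,"dp":[-10,0,0],"rotation":[0,0,0]}]'
python3 - <<'E'
from h import *
lt()
a,_,w=snap('wrist','w20'); snap('scene','s20')
k=(a[...,0].astype(int)>a[...,1].astype(int)+40)&(w[...,2]>.178)&(w[...,2]<.19)&(w[...,1]<.06)
c=cv2.minEnclosingCircle((w[k][:,:2]*1000).astype(np.float32)); print(c)
d=np.array(c[0])/1000-PV; print(np.hypot(*d), 'lever',-(np.arctan2(d[1],d[0])-PSI)-.5)
cv2.imwrite('pics/s20c.png',cv2.resize(cv2.imread('pics/s20.png')[150:310,290:490],None,fx=3.6,fy=3.6,interpolation=cv2.INTER_CUBIC))
E
```

```text
time: 17.83
tool_pos: [0.4827, 0.019, 0.1751]
tcp_rot: [1.566, 0.929, -1.568]
wrist_force: [-0.8, -0.4, 0.6]
width: 0.587
time: 18.25
tool_pos: [0.4872, 0.0191, 0.2834]
tcp_rot: [1.576, 0.92, -1.554]
wrist_force: [1.1, 0.1, 0.1]
width: 0.585
t 18.25 pos [0.4872 0.0191 0.2834] r 0.1295 lever 1.782 Ft(resist) 1.0 Fr -0.6 Fz 0.1 yaw -28.6 tangent -27.5 w 0.585 q6 0.49
torque [-0.02  -0.06  -0.004] equiv tang N from Mz at knob -0.03
((487.4769287109375, 20.298810958862305), 11.36003303527832)
0.1282928750585688 lever 1.7845083796746013
```

View pics/w20.png

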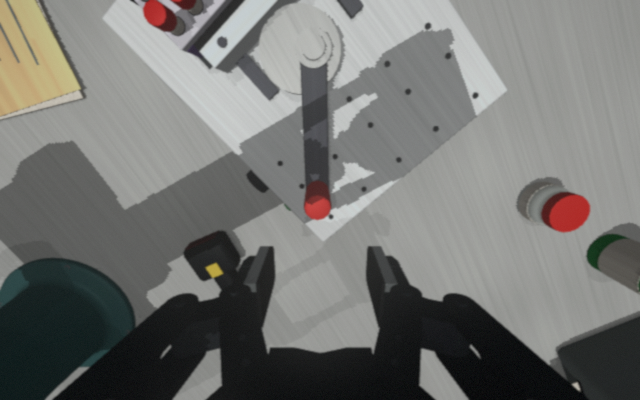

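View pics/s20c.png

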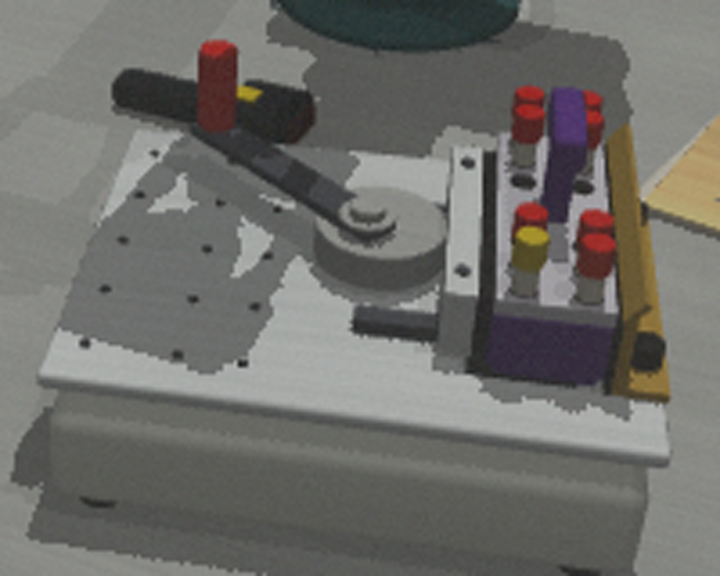

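Run:
```python
from h import *
im,d,w=snap('top','t9'); s=sh(w)
t=(w[...,2]>.138)&(w[...,2]<.152)&(im.min(-1)>140)&(s[...,1]>.066)&(s[...,1]<.14)&(abs(s[...,0])<.1)
print(cv2.minAreaRect((w[t][:,:2]*1000).astype(np.float32)),np.median(w[t][:,2]))
cv2.imwrite('pics/t9c.png',cv2.resize(im[160:310,180:345][:,:,::-1],None,fx=3.8,fy=3.8,interpolation=cv2.INTER_CUBIC))
```

```text
((523.1959228515625, 229.29116821289062), (170.64686584472656, 67.97036743164062), 13.268887519836426) 0.1438287871214498
```

View pics/t9c.png

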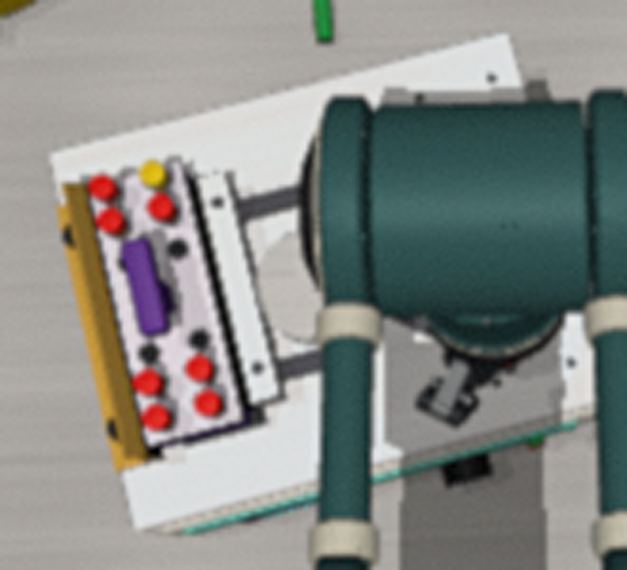

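The rack is square, with its yaw at 13.27° against the shaker's 13.3°. Its top is at 0.144 m and it sits against both fence and pad. The gripper is clear, so I'm handing in.

```bash
python3 -c "
from workcell import bot
print(bot.finish_job())"
```

```text
the job is handed in; nothing more can be done
None
```

The short purple rack is clamped snugly between the fence and the padded jaw. I handed the job in at about 18.4 s of the 58 s allowed, with the gripper clear of everything. I carried the rack by its T handle and stood it in the nest. Then I swung the cam lever clockwise to about 1.78 rad and let go.

**Placement:** the last pictures show the rack flat, with its top at 0.144 m against 0.145 m expected. It is square, at 13.27° against about 13.3° for the shaker, and sits against both fence and pad. The lever stayed at 1.78 rad after release.

**Squeeze:** the last pull reading was 13.4 N, about 11 N above free swing, which means roughly 43 N. The readings scattered by 1 to 2 N, and the earlier steps gave only 26 to 30 N. Counting lever travel since first contact gave about 45 to 50 N. The measures disagree somewhat, but all lie within 15 to 75 N.

**Camera disagreement:** the top and wrist cameras differed by 2 to 4 mm along x. I relied on the wrist camera and the arm's own positions.

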